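# Complete the three matching pairs of soaps in the gift trays

## Robot

A 6-joint arm with a two-finger parallel gripper is mounted at the origin on a cart in front of the work surface, level with it; the furniture and walls round the work are solid. World frame = base frame: x ahead of the robot, y to its left, z up, the work surface at z = 0. Lengths are in mm, angles in rad, forces in N, time in s.
With the tool pointing down it reaches from about 325 to 925 mm from the base axis. Payload 3.1 kg.
Tool frame: the origin (TCP) lies at the very end of the fingers, on their centre line; the grasp point (between the pads) lies arm.grasp_offset behind it (arm.grasp_offset is the distance from the TCP to the grasp point, in mm); z points along the fingers, x is the direction in which the jaws open and shut, and the axes are right-handed (so a half turn about z gives the same grasp; the last joint's range is limited). The gripper opens to 85 mm and grips with 20 to 120 N. Pads are 22 mm wide; open, the fingers measure 114 mm over their backs; the gripper's body (76 mm by 85 mm) begins 54 mm behind the grasp point. The pads swing forward as they close: fully open they stand 13 mm farther back than shut.
Start: joints at [1.078, 0.217, 1.613, -0, 1.311, -0.112], TCP at [232.272, 580.249, 199.7] pointing down, gripper open.
Joint ranges: [-2.75, 2.75], [-0.78, 2.1], [0.31, 2.55], [-1.13, 4.27], [0.13, 2.63], [-2.58, 2.58]. Speed limits (rad/s): [2.79, 2.79, 3.14, 3.14, 3.14, 3.14].

## Interface

Orientations are given as [roll, pitch, yaw] about the fixed x, y, z axes, in that order (R = Rz(yaw) Ry(pitch) Rx(roll)).
In Python, from cell import arm gives the robot as it stands.
- The arm moves only by the tool step_arm, never from a script. Its argument "steps" is a list of rows, each a list of 5 numbers: the shift along the tool's x, y, z in units of 40 mm (1.0 is 40 mm), then the turn about the tool's z in units of 6 degrees (1.0 is 6 degrees), then the finger opening in mm, from 0 to 85.4. A call has exactly 8 rows; each row is the pose to reach, as a shift and turn from the pose commanded when the call began, along the tool's axes at that moment; what a row does not reach only later rows make up. A row lasts 1/12 s, in which the tool goes at most 41.7 mm and 7.16 degrees, less where a joint would pass 70% of its speed; a pose out of reach is approached as far as the arm can. A call with a gripper value outside its range is refused whole. The fingers move at their own pace and stop on an object; "squeeze" is the grip in N (left out, the last holds). Time passes only in rows, so rows that repeat a pose let the fingers close, or fill a call up. It gives the time, the measured TCP pose, the force and the opening at its end, in the units of the state.
- arm.get_state(): the state, without advancing time (a new reading comes with each control period).
- arm.get_image(name): name is "side" or "top"; returns (picture, depth): 420x560x3 uint8, blue, green, red; 420x560 float32, mm along the optical axis (not along the pixel's ray), 0 where there is no reading.
- arm.get_calibration(name): a dict with "vertical_fov" (degrees; the focal length in pixels is half the picture's height over the tangent of half this angle, whatever the lens; pixels are square), "cx", "cy" (the principal point, pixels), "extrinsics" (4x4, takes a point from world to camera coordinates). Camera axes: x right, y down, z forward; pixel columns grow to the right and rows downward; lengths in mm; the calibration is good to about 2 mm. A picture is of the moment at which its call begins. get_calibration takes no time and is no camera call.
- arm.close_job(): hands the job in, once; it reports no verdict.
The state is a dict: "clock": time; "joint_pos": joint angles; "dq": joint speeds; "joint_torque": joint torques, N m; "tool_pos": TCP position; "eef_rot": TCP orientation; "force": force on the tool from outside, world axes, zero at the start; "moment": the same for the moment, N m; "grip_width": finger opening in mm.
Only numpy, scipy, OpenCV 4.12 (cv2) and the standard library are available. Lean on these libraries where they do the work, as an engineer would, in place of code of your own. Each camera call takes 0.05 s, during which the arm holds its last target.

## Task

Each of the three cardboard gift trays holds one soap and has one empty pocket. From the four soaps standing on the bare wood near the trays (not the drying soaps on the white paper) pick out the one of the same shape as the soap in each tray (the colours may differ) and set it down gently and upright in that tray's empty pocket, flat on its floor. Leave the soaps already in the trays in their pockets, and leave the dahlia soap, which matches no tray, where it stands.

Things in the scene. Friction and masses are not known exactly. Their poses are not given: they have to be found in the camera images.
- tray_one: Cardboard gift tray that holds the heart soap, fixed, 92 mm (x) by 181 mm (y). Rim and divider 10 mm high, 3 mm thick; floor 3 mm thick. Two pockets, 86 mm square inside, centred at x = 0, y = +44.5 mm (holds the heart soap) and y = -44.5 mm (empty). Both long rims are cut down to the floor over 54 mm beside each pocket's centre, for fingers closing along x. Origin: centre of underside, z up.
- tray_two: Cardboard gift tray that holds the rose soap, fixed, 92 mm (x) by 181 mm (y). Rim and divider 10 mm high, 3 mm thick; floor 3 mm thick. Two pockets, 86 mm square inside, centred at x = 0, y = +44.5 mm (holds the rose soap) and y = -44.5 mm (empty). Both long rims are cut down to the floor over 54 mm beside each pocket's centre, for fingers closing along x. Origin: centre of underside, z up.
- tray_three: Cardboard gift tray that holds the cloud soap, fixed, 92 mm (x) by 181 mm (y). Rim and divider 10 mm high, 3 mm thick; floor 3 mm thick. Two pockets, 86 mm square inside, centred at x = 0, y = +44.5 mm (holds the cloud soap) and y = -44.5 mm (empty). Both long rims are cut down to the floor over 54 mm beside each pocket's centre, for fingers closing along x. Origin: centre of underside, z up.
- heart_in_tray: Grey fluted heart soap, 58 mm (x, from the point at -x to the lobes at +x) by 66 mm (y, across the lobes) by 37 mm high, sides slightly narrower at the foot; easiest held across its x, already standing in its tray. Loose, about 85 g. Origin: centre of its underside, z up.
- rose_in_tray: Grey round rose soap with layered petals, 69 mm across, 34 mm high, sides nearly upright up to 20 mm, domed above; hold it low, any way round, already standing in its tray. Loose, about 85 g. Origin: centre of its underside, z up.
- cloud_in_tray: Pink speckled cloud soap, a squarish lump of round bubbles, 68 by 68 mm (x, y), corners rounded (80 mm over the corners), 35 mm high, widest 5 to 12 mm up and narrower above; hold it low, across x or y, already standing in its tray. Loose, about 85 g. Origin: centre of its underside, z up.
- heart_loose: Grey fluted heart soap, 58 mm (x, from the point at -x to the lobes at +x) by 66 mm (y, across the lobes) by 37 mm high, sides slightly narrower at the foot; easiest held across its x, standing loose on the bare wood near the trays. About 85 g. Origin: centre of its underside, z up.
- rose_loose: Grey round rose soap with layered petals, 69 mm across, 34 mm high, sides nearly upright up to 20 mm, domed above; hold it low, any way round, standing loose on the bare wood near the trays. About 85 g. Origin: centre of its underside, z up.
- cloud_loose: Blue cloud soap, a squarish lump of round bubbles, 68 by 68 mm (x, y), corners rounded (80 mm over the corners), 35 mm high, widest 5 to 12 mm up and narrower above; hold it low, across x or y, standing loose on the bare wood near the trays. About 85 g. Origin: centre of its underside, z up.
- dahlia: Olive dahlia soap, round with many pointed petals, 74 mm across, 35 mm high, standing loose on the bare wood among the others; it matches no tray. Origin: centre of its underside, z up.
Mind the look-alikes: they are no part of the job. What is shaped like the heart_loose but purple or red is not meant.

How it is judged (in metres and radians):
At the end, for the whole second after the job is handed in: Each loose heart, rose and cloud soap stands upright (0.12 rad) on the floor of the empty pocket of the tray with its own shape, within 16 mm of the centre along each side; the soaps already in trays still stand so in their pockets; all at rest; dahlia moved under 3 cm (x of heart_loose in the frame of tray_one between -0.016 and 0.016 m and y of heart_loose in the frame of tray_one between -0.0605 and -0.0285 m and z of heart_loose in the frame of tray_one between -0.002 and 0.008 m and angle between each of heart_loose, heart_in_tray, rose_loose, rose_in_tray, cloud_loose, cloud_in_tray's own z axis and vertical below 0.12 rad and linear speed of each of heart_loose, heart_in_tray, rose_loose, rose_in_tray, cloud_loose, cloud_in_tray below 0.02 m/s and angular speed of each of heart_loose, heart_in_tray, rose_loose, rose_in_tray, cloud_loose, cloud_in_tray below 0.2 rad/s and x of heart_in_tray in the frame of tray_one between -0.016 and 0.016 m and y of heart_in_tray in the frame of tray_one between 0.0285 and 0.0605 m and z of heart_in_tray in the frame of tray_one between -0.002 and 0.008 m and x of rose_loose in the frame of tray_two between -0.016 and 0.016 m and y of rose_loose in the frame of tray_two between -0.0605 and -0.0285 m and z of rose_loose in the frame of tray_two between -0.002 and 0.008 m and x of rose_in_tray in the frame of tray_two between -0.016 and 0.016 m and y of rose_in_tray in the frame of tray_two between 0.0285 and 0.0605 m and z of rose_in_tray in the frame of tray_two between -0.002 and 0.008 m and x of cloud_loose in the frame of tray_three between -0.016 and 0.016 m and y of cloud_loose in the frame of tray_three between -0.0605 and -0.0285 m and z of cloud_loose in the frame of tray_three between -0.002 and 0.008 m and x of cloud_in_tray in the frame of tray_three between -0.016 and 0.016 m and y of cloud_in_tray in the frame of tray_three between 0.0285 and 0.0605 m and z of cloud_in_tray in the frame of tray_three between -0.002 and 0.008 m and distance of dahlia from where it was at the start of the episode below 0.03 m); the robot touches nothing.
It fails at once if a soap already in a tray is lifted or knocked out of its pocket (z of heart_in_tray in the frame of tray_one above 0.02 m or z of rose_in_tray in the frame of tray_two above 0.02 m or z of cloud_in_tray in the frame of tray_three above 0.02 m).
It fails at once if a soap is dropped or flung (moves faster than 0.8 m/s out of the fingers, a fall of about 3 cm) ((linear speed of heart_loose above 0.8 m/s and contact force between heart_loose and the fingers below 0.05 N) or (linear speed of rose_loose above 0.8 m/s and contact force between rose_loose and the fingers below 0.05 N) or (linear speed of cloud_loose above 0.8 m/s and contact force between cloud_loose and the fingers below 0.05 N)).
It fails at once if the dahlia soap is moved by more than 3 cm (distance of dahlia from where it was at the start of the episode above 0.03 m).
It also fails if it takes over 83 s, if anything falls off the work surface, if the arm or the gripper's body presses on something with over 40 N, if the wrist force passes 120 N, or if a joint passes its speed limit or range.

## Working session

There is one attempt and no reset: what is moved stays moved. The work goes in short steps, Python scripts to look and compute and a tool call to move; the robot and the scene stay as the last step left them, time stands still between calls to the robot, and variables do not carry over. Pictures are saved under pics/ and viewed, and the job is handed in when it is done.

Besides the shell and the picture viewer there is one more tool, called as name(argument=value, ...) on one line, values as JSON. step_arm: Moves the arm, as the interface text tells. Its arguments: {"type":"object","properties":{"steps":{"type":"array","items":{"type":"array","items":{"type":"number"}}},"squeeze":{"type":"number"}},"required":["steps"]}

```bash
mkdir -p pics; ls; python3 - <<'E'
from cell import arm
import cv2,numpy as np,pickle
s=arm.get_state();print(s, arm.grasp_offset)
for n in("top","side"):
    p,d=arm.get_image(n);cv2.imwrite(f"pics/{n}0.png",p);np.savez(f"{n}0.npz",p=p,d=d)
    c=arm.get_calibration(n);print(n,c)
E
```

```text
pics
{'clock': 0.0, 'joint_pos': array([ 1.07781832e+00,  2.17746331e-01,  1.61497100e+00, -1.33411011e-05,
        1.31132502e+00, -1.12197484e-01]), 'dq': array([-1.60137438e-04, -1.11321954e-05,  1.13826819e-03, -1.27567823e-04,
        5.52427128e-04, -5.10869753e-04]), 'joint_torque': array([ 1.63318723e-04, -3.96864438e+01, -3.03849292e+01, -2.25200320e-04,
        1.00667687e-02,  7.36946077e-06]), 'tool_pos': array([231.82231422, 579.42629252, 198.35399851]), 'eef_rot': array([-3.14133119e+00,  2.43572880e-03,  1.19001956e+00]), 'force': array([-0.27540622, -0.06438467, -0.3724687 ]), 'moment': array([-0.04354161, -0.04359808, -0.04151685]), 'grip_width': 85.60773655842611} 18.700000000000003
top {'vertical_fov': 44.53744918806841, 'cx': 276.54439053094495, 'cy': 213.19782696274547, 'extrinsics': array([[ 1.36306937e-02, -9.99835411e-01,  1.19731080e-02,
         7.95659079e+00],
       [-9.94594699e-01, -1.47899826e-02, -1.02774708e-01,
         5.03620269e+02],
       [ 1.02934875e-01, -1.05074992e-02, -9.94632597e-01,
         1.43041387e+03],
       [ 0.00000000e+00,  0.00000000e+00,  0.00000000e+00,
         1.00000000e+00]])}
side {'vertical_fov': 44.38282705495256, 'cx': 280.4154442396507, 'cy': 213.48440748707156, 'extrinsics': array([[ 9.99959342e-01, -2.40456137e-03,  8.69099242e-03,
        -4.99646171e+02],
       [ 6.74127936e-03, -4.40788810e-01, -8.97585528e-01,
         5.39487614e+01],
       [ 5.98919170e-03,  8.97607622e-01, -4.40754679e-01,
         1.76948270e+03],
       [ 0.00000000e+00,  0.00000000e+00,  0.00000000e+00,
         1.00000000e+00]])}
```

View pics/top0.png

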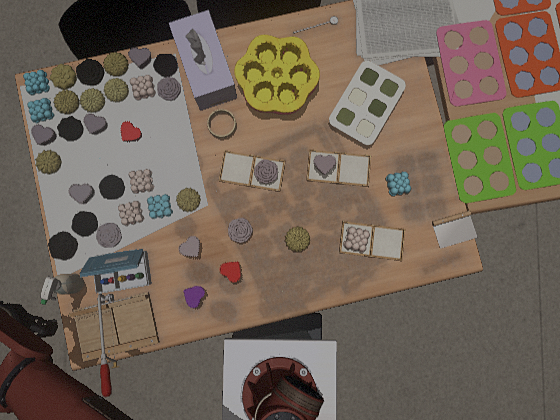

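View pics/side0.png

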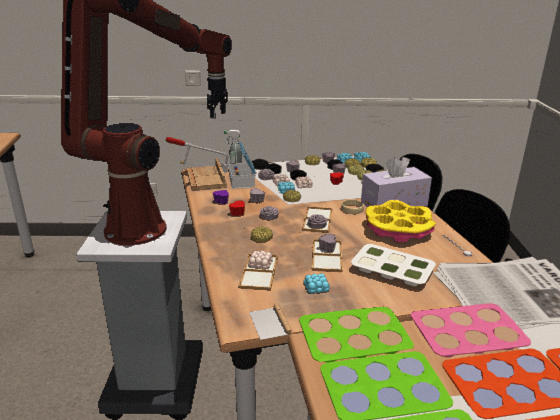

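```bash
cat > h.py <<'E'
import numpy as np,cv2
from cell import arm
def cal(n):
    c=arm.get_calibration(n);f=210/np.tan(np.radians(c["vertical_fov"])/2);return f,c["cx"],c["cy"],np.array(c["extrinsics"])
def ray(n,uv,z):
    f,cx,cy,E=cal(n);R=E[:3,:3];o=-R.T@E[:3,3]
    uv=np.atleast_2d(uv).astype(float)
    d=np.c_[(uv[:,0]-cx)/f,(uv[:,1]-cy)/f,np.ones(len(uv))]@R
    return o+d*((z-o[2])/d[:,2])[:,None]
def proj(n,P):
    f,cx,cy,E=cal(n);c=np.atleast_2d(P)@E[:3,:3].T+E[:3,3];return np.c_[c[:,0]/c[:,2]*f+cx,c[:,1]/c[:,2]*f+cy]
def cloud(n,d):
    f,cx,cy,E=cal(n);v,u=np.mgrid[:420,:560];c=np.stack([(u-cx)/f*d,(v-cy)/f*d,d],-1);return (c-E[:3,3])@E[:3,:3]
E
python3 - <<'E'
from h import *
a=np.load('top0.npz');p,d=a['p'],a['d'];W=cloud('top',d)
c=p[140:310,170:420];cv2.imwrite('pics/crop0.png',cv2.resize(c,None,fx=3.2,fy=3.2,interpolation=cv2.INTER_CUBIC)[:600,:800])
m=((W[...,2]>14)&(W[...,2]<60)&(d>0)).astype(np.uint8)
print('table z',[W[y,x,2].round(1) for x,y in((270,210),(330,210),(300,270),(420,210))])
n,l,st,ce=cv2.connectedComponentsWithStats(m,connectivity=4)
for i in range(1,n):
    x,y,w,h,A=st[i]
    if A>60 and 170<ce[i][0]<430 and 140<ce[i][1]<310:
        q=W[l==i];(cx,cy),(ww,hh),an=cv2.minAreaRect(q[:,:2].astype(np.float32))
        print(ce[i].round(1),A,'mean',q[:,:3].mean(0).round(1),'rect',round(cx,1),round(cy,1),round(ww,1),round(hh,1),round(an,1),'zmax',q[:,2].max().round(1),p[l==i].mean(0).round())
E
```

```text
table z [np.float64(-2.0), np.float64(1.4), np.float64(4.7), np.float64(2.8)]
[324.2 163.2] 321 mean [ 647.5 -118.6   37.9] rect 652.3 -119.7 56.3 58.4 43.0 zmax 45.9 [102. 101. 112.]
[265.6 171.2] 449 mean [623.5  48.   27.8] rect 624.2 47.5 67.2 67.7 45.5 zmax 40.4 [ 93.  93. 105.]
[398.9 182.9] 419 mean [ 595.7 -333.9   26.9] rect 596.5 -336.6 62.6 62.3 11.7 zmax 39.1 [124. 118.  84.]
[187.8 199.5] 429 mean [538.7 267.9  26.3] rect 539.9 268.6 67.1 66.4 46.2 zmax 39.0 [ 67.  94. 102.]
[239.5 230.1] 467 mean [454.1 119.3  24.9] rect 455.3 119.6 66.7 68.7 64.8 zmax 39.9 [101. 101. 112.]
[297.1 238.9] 465 mean [431.3 -43.9  26.2] rect 431.7 -43.6 68.7 67.8 55.9 zmax 39.6 [ 62.  95. 105.]
[356.6 239. ] 469 mean [ 433.3 -211.7   29.4] rect 434.3 -212.4 65.0 65.2 75.0 zmax 41.5 [112. 119. 133.]
[189.8 246.9] 328 mean [404.1 256.5  35. ] rect 406.6 260.1 55.9 59.0 0.9 zmax 43.6 [111. 111. 123.]
[230.6 270.9] 322 mean [339.  141.   35.1] rect 335.9 144.0 55.5 58.3 1.1 zmax 43.3 [ 44.  48. 142.]
[193.5 296. ] 337 mean [268.6 242.   35.4] rect 266.2 238.5 58.2 57.1 12.7 zmax 42.5 [109.  56.  96.]
```

View pics/crop0.png

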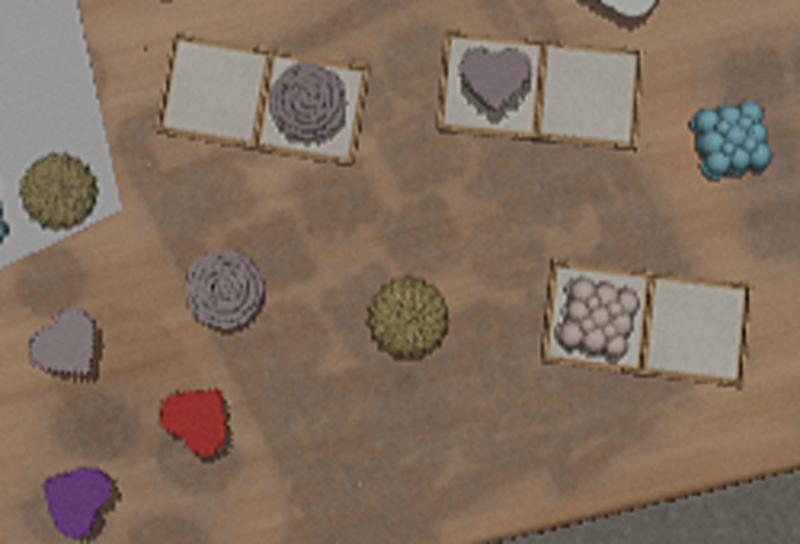

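```bash
python3 - <<'E'
from h import *
a=np.load('side0.npz');p,d=a['p'],a['d'];W=cloud('side',d)
print('tcp proj',proj('side',[[232,579,198.4]]))
c=p[60:130,180:260];cv2.imwrite('pics/grip0.png',cv2.resize(c,None,fx=8,fy=8,interpolation=cv2.INTER_CUBIC))
m=(W[...,0]>150)&(W[...,0]<310)&(W[...,1]>500)&(W[...,1]<660)&(W[...,2]>150)&(W[...,2]<300)&(d>0)
for z in range(170,260,4):
    k=m&(W[...,2]>=z)&(W[...,2]<z+4)
    if k.sum():print(z,k.sum(),W[k].min(0).round(),W[k].max(0).round())
a=np.load('top0.npz');p,d=a['p'],a['d'];W=cloud('top',d)
hsv=cv2.cvtColor(p,cv2.COLOR_BGR2HSV)
m=((hsv[...,1]<60)&(hsv[...,2]>150)).astype(np.uint8)
n,l,st,ce=cv2.connectedComponentsWithStats(m,connectivity=4)
for i in range(1,n):
    if st[i][4]>150 and 200<ce[i][0]<430 and 140<ce[i][1]<280:
        cs,_=cv2.findContours((l==i).astype(np.uint8),0,cv2.CHAIN_APPROX_NONE)
        q=ray('top',cs[0][:,0],6)[:,:2].astype(np.float32)
        r=cv2.minAreaRect(q);print(ce[i].round(1),st[i],np.round(r[0],1),np.round(r[1],1),round(r[2],1))
E
```

```text
tcp proj [[217.94973244 125.20709063]]
170 10 [256. 567. 170.] [305. 591. 174.]
174 6 [270. 564. 174.] [308. 590. 178.]
178 4 [284. 571. 178.] [305. 577. 180.]
238 2 [218. 538. 240.] [247. 623. 241.]
242 13 [210. 531. 242.] [260. 630. 246.]
246 5 [206. 524. 247.] [256. 622. 249.]
250 13 [207. 520. 250.] [262. 626. 254.]
254 11 [207. 520. 254.] [257. 623. 258.]
258 12 [206. 523. 258.] [261. 624. 262.]
[321.6 168. ] [309 152  29  29 314] [ 645.4 -118.6] [79.8 80.3] 85.8
[236.7 167.9] [221 153  32  31 745] [636.  132.5] [79.6 80.5] 80.9
[353.5 169. ] [339 155  30  30 737] [ 637.5 -207.1] [80. 80.] 85.1
[270.3 177.7] [251 161  32  28 202] [621.6  45. ] [79.6 79.3] 81.3
[356.7 236.5] [342 224  30  31 229] [ 436.  -214.5] [79.9 80.6] 83.7
[386.9 242.4] [372 227  31  31 769] [ 426.4 -302.9] [79.8 80.3] 83.7
```

View pics/grip0.png

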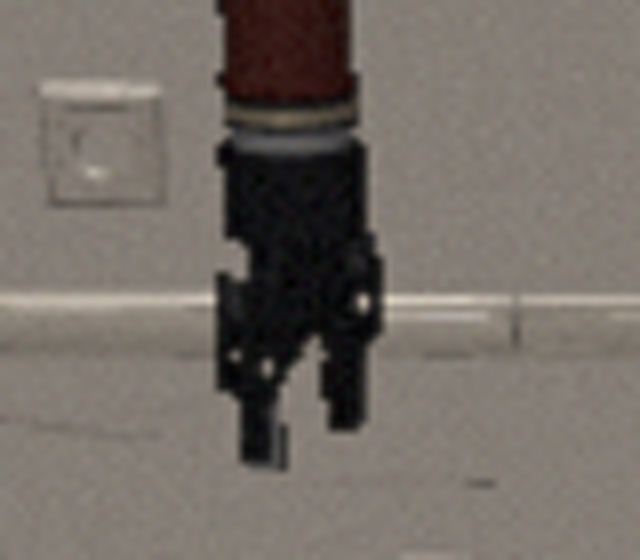

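```bash
python3 - <<'E'
from h import *
a=np.load('top0.npz');p,d=a['p'],a['d'];W=cloud('top',d)
print('tcp',proj('top',[[232,579,198.4],[232,579,350]]))
cv2.imwrite('pics/g1.png',cv2.resize(p[260:420,0:160],None,fx=4,fy=4,interpolation=cv2.INTER_CUBIC))
# side-check: project soap centroids
for P in ([454,119,25],[431,-44,26],[596,-335,26],[404,256.5,35],[538.7,268,26]): print(P,proj('side',[P]).round(1))
s=np.load('side0.npz');S=cloud('side',s['d'])
for u,v in((220,220),(300,225),(260,165),(335,165)):
  print(np.nanmedian(S[v-2:v+3,u-2:u+3].reshape(-1,3),0).round(1))
m=(abs(W[...,0]-232)<100)&(abs(W[...,1]-579)<100)&(W[...,2]>150)
for z in range(150,420,15):
    k=m&(W[...,2]>=z)&(W[...,2]<z+15)
    if k.sum():print(z,k.sum(),W[k].min(0).round(),W[k].max(0).round())
E
```

```text
tcp [[ 44.73926438 313.19953476]
 [ 13.81251929 319.6432502 ]]
[454, 119, 25] [[267.8 208.6]]
[431, -44, 26] [[260.  229.3]]
[596, -335, 26] [[314.7 277.7]]
[404, 256.5, 35] [[255.5 190.7]]
[538.7, 268, 26] [[290.3 191.9]]
[283.2  78.4  -2.3]
[568.8  44.2  -3. ]
[410.2 584.4  17.6]
[741.1 548.4  30.4]
150 53 [264. 480. 150.] [330. 587. 165.]
165 200 [252. 571. 166.] [321. 604. 180.]
180 59 [272. 571. 180.] [317. 595. 186.]
240 13 [215. 525. 243.] [258. 620. 254.]
255 11 [216. 524. 256.] [223. 536. 268.]
270 9 [217. 527. 271.] [262. 625. 282.]
285 64 [194. 507. 286.] [267. 640. 300.]
300 115 [193. 506. 300.] [265. 634. 315.]
315 79 [193. 509. 315.] [244. 560. 330.]
330 130 [194. 510. 330.] [242. 559. 345.]
345 84 [196. 512. 345.] [251. 551. 360.]
360 89 [216. 541. 360.] [267. 571. 375.]
375 81 [223. 541. 375.] [268. 579. 390.]
390 131 [230. 541. 390.] [268. 584. 405.]
405 36 [236. 540. 405.] [267. 579. 420.]
```

View pics/g1.png

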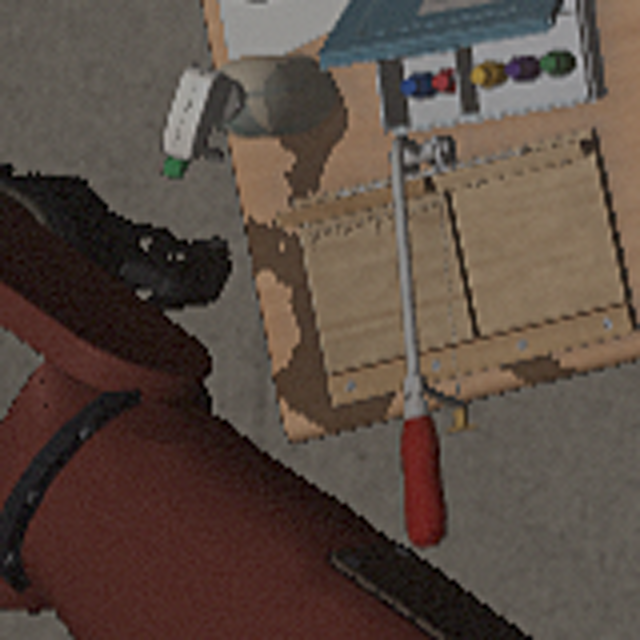

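```bash
python3 - <<'E'
from h import *
p=np.load('top0.npz')['p'];d=np.load('top0.npz')['d'];W=cloud('top',d)
f=lambda c:cv2.resize(c,(390,390),interpolation=cv2.INTER_CUBIC)
cv2.imwrite('pics/cl.png',np.hstack([f(p[168:198,384:414]),f(p[232:262,175:205])]))
hsv=cv2.cvtColor(p,cv2.COLOR_BGR2HSV)
def col(m,z,x0,y0,x1,y1):
    k=np.zeros((420,560),np.uint8);k[y0:y1,x0:x1]=m[y0:y1,x0:x1]
    n,l,st,ce=cv2.connectedComponentsWithStats(k);i=1+np.argmax(st[1:,4]);k=(l==i).astype(np.uint8)
    cs,_=cv2.findContours(k,0,cv2.CHAIN_APPROX_NONE);q=ray('top',cs[0][:,0],z)[:,:2].astype(np.float32)
    r=cv2.minAreaRect(q);print(st[i],np.round(r[0],1),np.round(r[1],1),round(r[2],1))
    return q
b=(hsv[...,0]>80)&(hsv[...,0]<115)&(hsv[...,1]>70)
q=col(b,12,380,165,418,202)
for t in range(0,90,5):
    a=np.radians(t);u=q@[np.cos(a),np.sin(a)];v=q@[-np.sin(a),np.cos(a)];print(t,np.ptp(u).round(1),np.ptp(v).round(1),end='; ')
print()
k=(W[...,2]>14)&(W[...,2]<60)&(d>0)
q=col(k,30,175,230,206,262)
c=q.mean(0)
for t in range(0,360,10):
    a=np.radians(t);u=(q-c)@[np.cos(a),np.sin(a)];v=(q-c)@[-np.sin(a),np.cos(a)]
    print(t,u.max().round(1),u.min().round(1),v.max().round(1),v.min().round(1))
print(c)
E
```

```text
[386 172  25  24 414] [ 596.9 -335.4] [63.9 63.1] 12.2
0 67.9 69.4; 5 65.3 67.2; 10 63.2 64.4; 15 64.8 64.8; 20 67.4 67.9; 25 70.0 70.5; 30 72.2 72.5; 35 73.7 73.9; 40 74.8 74.8; 45 75.2 75.2; 50 76.4 76.7; 55 77.2 77.7; 60 77.4 78.0; 65 77.1 77.8; 70 76.7 76.9; 75 75.7 75.5; 80 74.1 73.5; 85 71.9 71.0; 
[178 236  22  21 328] [406.8 261. ] [56.1 58.7] 0.8
0 31.6 -24.8 32.5 -26.1
10 30.5 -27.2 33.0 -28.3
20 28.6 -29.3 32.4 -30.2
30 25.9 -30.4 32.4 -31.3
40 23.7 -30.6 31.5 -32.4
50 26.7 -30.1 30.3 -32.7
60 28.9 -29.1 29.6 -32.9
70 30.2 -27.8 27.9 -33.5
80 31.0 -26.2 26.1 -33.0
90 32.5 -26.1 24.8 -31.6
100 33.0 -28.3 27.2 -30.5
110 32.4 -30.2 29.3 -28.6
120 32.4 -31.3 30.4 -25.9
130 31.5 -32.4 30.6 -23.7
140 30.3 -32.7 30.1 -26.7
150 29.6 -32.9 29.1 -28.9
160 27.9 -33.5 27.8 -30.2
170 26.1 -33.0 26.2 -31.0
180 24.8 -31.6 26.1 -32.5
190 27.2 -30.5 28.3 -33.0
200 29.3 -28.6 30.2 -32.4
210 30.4 -25.9 31.3 -32.4
220 30.6 -23.7 32.4 -31.5
230 30.1 -26.7 32.7 -30.3
240 29.1 -28.9 32.9 -29.6
250 27.8 -30.2 33.5 -27.9
260 26.2 -31.0 33.0 -26.1
270 26.1 -32.5 31.6 -24.8
280 28.3 -33.0 30.5 -27.2
290 30.2 -32.4 28.6 -29.3
300 31.3 -32.4 25.9 -30.4
310 32.4 -31.5 23.7 -30.6
320 32.7 -30.3 26.7 -30.1
330 32.9 -29.6 28.9 -29.1
340 33.5 -27.9 30.2 -27.8
350 33.0 -26.1 31.0 -26.2
[403.5144  257.71277]
```

View pics/cl.png

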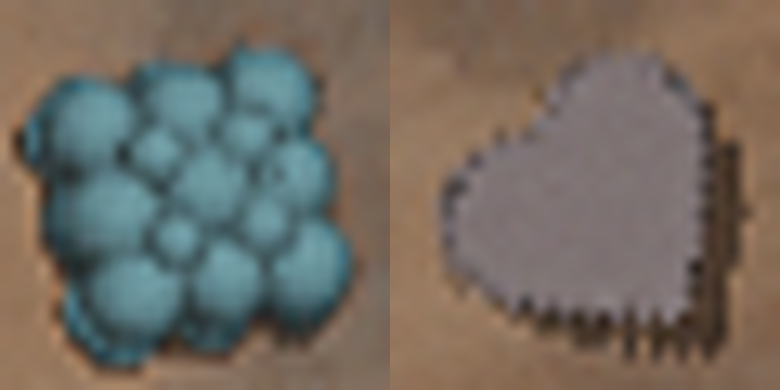

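```bash
cat >> h.py <<'E'
def to(x,y,z,yaw):
    s=arm.get_state();p=s['tool_pos'];w=s['eef_rot'][2];d=np.array([x,y,z])-p
    a=[d[0]*np.cos(w)+d[1]*np.sin(w),d[0]*np.sin(w)-d[1]*np.cos(w),-d[2]]
    t=(np.degrees(w)-yaw+90)%180-90
    print('t',round(s['clock'],2),'pos',p.round(1),'yaw',np.degrees(w).round(1),'rpy',s['eef_rot'].round(3),'grip',round(s['grip_width'],1),'F',s['force'].round(1))
    print('units',np.round(np.array(a)/40,3),'turn',round(t/6,2))
E
python3 -c "
from h import *
to(455,119.5,120,-9)"
```

```text
t 0.1 pos [231.9 579.5 198.5] yaw 68.2 rpy [-3.141e+00  2.000e-03  1.190e+00] grip 85.4 F [ 0.3  0.7 -0.1]
units [-8.604  9.453  1.962] turn 12.86
```

step_arm(steps=[[-0.3, 0.3, -0.4, 0.8, 85], [-0.8, 0.9, -0.6, 1.6, 85], [-1.5, 1.6, -0.6, 2.4, 85], [-2.1, 2.3, -0.6, 3.2, 85], [-2.8, 3.1, -0.6, 4.2, 85], [-3.4, 3.8, -0.6, 5.2, 85], [-4.1, 4.5, -0.6, 6.2, 85], [-4.7, 5.2, -0.6, 7.2, 85]], squeeze=40)

```text
clock: 0.77
tool_pos: [355.3, 326.2, 223.1]
eef_rot: [3.141, 0.001, 0.431]
force: [-0.5, 0.3, -0.3]
grip_width: 84.7
```

```bash
python3 -c "
from h import *
to(455,119.5,110,-9)"
```

```text
t 0.77 pos [355.3 326.2 223.1] yaw 24.7 rpy [3.141e+00 1.000e-03 4.310e-01] grip 84.7 F [-0.5  0.3 -0.3]
units [0.104 5.736 2.828] turn 5.62
```

step_arm(steps=[[0, 0.9, 0.3, 1, 85], [0, 1.8, 0.7, 2, 85], [0, 2.7, 1.1, 3, 85], [0, 3.6, 1.5, 4, 85], [0.1, 4.5, 1.9, 5, 85], [0.1, 5.2, 2.3, 5.6, 85], [0.1, 5.74, 2.6, 5.6, 85], [0.1, 5.74, 2.8, 5.6, 85]])

```text
clock: 1.43
tool_pos: [456.4, 118.6, 110.0]
eef_rot: [3.14, 0.001, -0.155]
force: [0.5, 0.7, 0.5]
grip_width: 85.3
```

```bash
python3 - <<'E'
from h import *
to(455,119.5,40,-9)
for n in('top','side'):
    p,d=arm.get_image(n);W=cloud(n,d);P=arm.get_state()['tool_pos'];u,v=proj(n,[P])[0].astype(int);print(n,u,v)
    cv2.imwrite(f'pics/{n}1.png',cv2.resize(p[v-50:v+50,u-50:u+50],None,fx=6,fy=6,interpolation=cv2.INTER_CUBIC))
    m=(abs(W[...,0]-455)<80)&(abs(W[...,1]-119)<60)&(W[...,2]>60)&(W[...,2]<220)
    for z in range(60,220,8):
        k=m&(W[...,2]>=z)&(W[...,2]<z+8)
        if k.sum():print(z,k.sum(),W[k].min(0).round(),W[k].max(0).round())
E
```

```text
t 1.43 pos [456.4 118.6 110. ] yaw -8.9 rpy [ 3.14e+00  1.00e-03 -1.55e-01] grip 85.3 F [0.5 0.7 0.5]
units [-0.039 -0.017  1.75 ] turn 0.02
top 237 227
172 1 [398. 121. 172.] [398. 121. 172.]
196 9 [400. 114. 197.] [410. 139. 204.]
204 20 [382.  96. 204.] [524. 142. 212.]
212 22 [382. 110. 212.] [421. 139. 220.]
side 267 186
148 8 [406. 102. 150.] [504. 119. 156.]
156 14 [402.  97. 156.] [511. 125. 162.]
164 23 [402.  94. 164.] [511. 125. 172.]
172 19 [402.  99. 173.] [511. 127. 179.]
180 18 [403.  97. 181.] [511. 123. 188.]
188 24 [389.  96. 188.] [514. 130. 196.]
196 48 [382.  93. 196.] [528. 139. 204.]
204 52 [382.  95. 204.] [528. 144. 212.]
212 77 [386.  90. 212.] [528. 148. 220.]
```

View pics/side1.png

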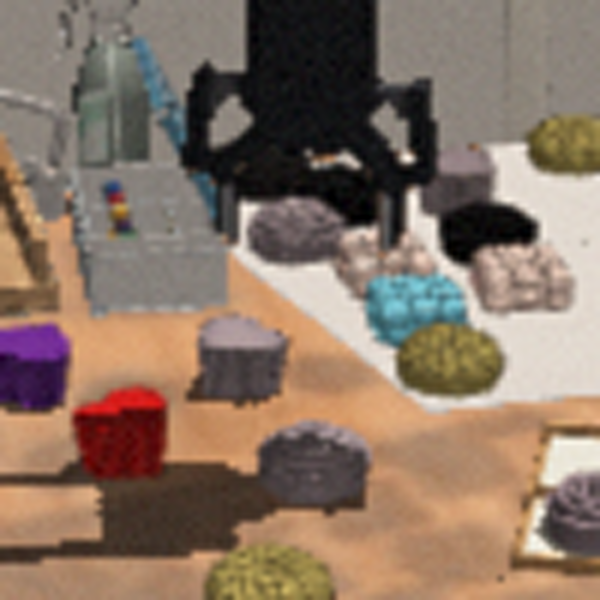

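step_arm(steps=[[0, 0, 0.3, 0, 85], [0, 0, 0.8, 0, 85], [-0.02, -0.01, 1.3, 0, 85], [-0.04, -0.02, 1.7, 0, 85], [-0.04, -0.02, 2.0, 0, 85], [-0.04, -0.02, 2.2, 0, 85], [-0.04, -0.02, 2.3, 0, 85], [-0.04, -0.02, 2.3, 0, 85]])

```text
clock: 2.2
tool_pos: [454.1, 123.8, 19.4]
eef_rot: [3.142, 0.001, -0.149]
force: [-0.1, 0.2, -0.0]
grip_width: 85.2
```

```bash
cat >> h.py <<'E'
def look(tag,P=None,r=35,n='side'):
    P=arm.get_state()['tool_pos'] if P is None else P
    p,d=arm.get_image(n);W=cloud(n,d);u,v=proj(n,[P])[0].astype(int);a,b=max(v-r,0),max(u-r,0);print(n,'crop x0',b,'y0',a,'scale',600/(2*r))
    cv2.imwrite(f'pics/{tag}.png',cv2.resize(p[a:v+r,b:u+r],None,fx=600/(2*r),fy=600/(2*r),interpolation=cv2.INTER_CUBIC))
    return p,d,W
E
python3 - <<'E'
from h import *
to(455,119.5,-30,-9)
p,d,W=look('s2',P=[455,119,50])
m=(p.max(2)<70)&(abs(W[...,0]-455)<80)&(abs(W[...,1]-119)<40)&(W[...,2]>20)&(W[...,2]<120)
for z in range(20,120,6):
        k=m&(W[...,2]>=z)&(W[...,2]<z+6)
        if k.sum():print(z,k.sum(),W[k].min(0).round(),W[k].max(0).round())
E
```

```text
t 2.2 pos [454.1 123.8  19.4] yaw -8.5 rpy [ 3.142e+00  1.000e-03 -1.490e-01] grip 85.2 F [-0.1  0.2 -0. ]
units [0.039 0.102 1.236] turn 0.08
side crop x0 233 y0 167 scale 8.571428571428571
20 16 [429.  84.  20.] [487. 134.  26.]
26 19 [437.  98.  26.] [477. 127.  31.]
32 5 [444.  98.  32.] [469. 108.  34.]
62 4 [408. 116.  63.] [415. 137.  67.]
68 8 [401. 114.  69.] [509. 140.  74.]
74 9 [401.  95.  75.] [505. 128.  80.]
80 6 [401. 107.  80.] [508. 123.  86.]
86 11 [401.  95.  86.] [508. 129.  91.]
92 10 [401. 106.  92.] [508. 130.  98.]
98 8 [405. 100.  99.] [512. 130. 103.]
104 23 [391.  96. 105.] [526. 128. 110.]
110 31 [384.  93. 111.] [522. 135. 116.]
116 21 [384.  94. 116.] [526. 141. 120.]
```

View pics/s2.png

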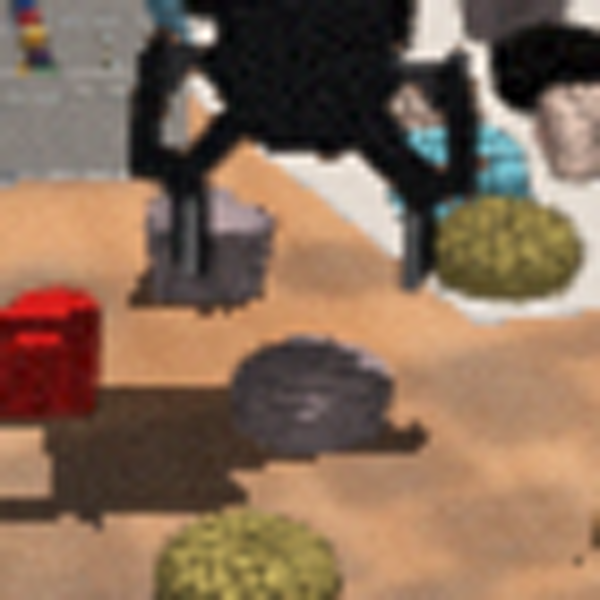

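```bash
python3 - <<'E'
from h import *
to(455,119.5,-30,-9)
print(arm.get_state()['joint_pos'],arm.get_state()['dq'])
p,d=arm.get_image('top')
to(455,119.5,-30,-9)
W=cloud('top',d)
m=(p.max(2)<70)&(abs(W[...,0]-455)<90)&(abs(W[...,1]-119)<60)&(W[...,2]>50)
for z in range(50,180,10):
        k=m&(W[...,2]>=z)&(W[...,2]<z+10)
        if k.sum()>3:print(z,k.sum(),W[k].min(0).round(),W[k].max(0).round(),np.median(W[k],0).round())
cv2.imwrite('pics/t2.png',cv2.resize(p[190:270,200:280],None,fx=7,fy=7,interpolation=cv2.INTER_CUBIC))
E
```

```text
t 2.25 pos [454.7 123.7  20.1] yaw -8.6 rpy [-3.141 -0.    -0.149] grip 85.1 F [-0.2 -0.1  0.4]
units [0.022 0.102 1.251] turn 0.07
[1.16373752e-01 1.35056477e-01 2.09118612e+00 1.96686395e-04
 9.15032583e-01 2.65676211e-01] [-0.00639283 -0.01248395 -0.0141239  -0.00173422 -0.00125071 -0.00189415]
t 2.3 pos [455.3 123.5  20.5] yaw -8.6 rpy [-3.141e+00 -1.000e-03 -1.500e-01] grip 85.0 F [-0.4  0.2  0.2]
units [0.007 0.101 1.262] turn 0.07
110 16 [381. 101. 112.] [518. 142. 120.] [401. 125. 118.]
120 20 [381. 114. 120.] [418. 145. 129.] [409. 123. 124.]
130 15 [381. 113. 130.] [420. 145. 137.] [413. 119. 133.]
140 6 [383. 130. 145.] [401. 140. 148.] [383. 139. 147.]
150 13 [383. 122. 151.] [409. 145. 159.] [396. 127. 156.]
160 80 [383. 111. 160.] [519. 144. 170.] [398. 131. 166.]
170 10 [386. 121. 170.] [516. 138. 173.] [393. 128. 171.]
```

View pics/t2.png

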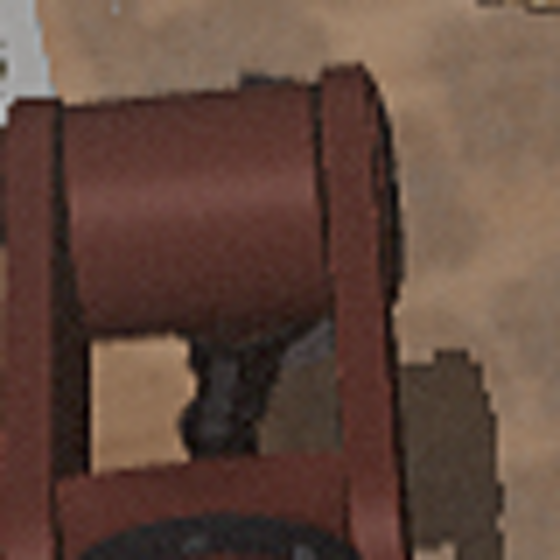

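step_arm(steps=[[0, 0.1, 0, 0, 85], [0, 0.1, 0.1, 0, 85], [0, 0.1, 0.3, 0, 85], [0, 0.1, 0.5, 0, 85], [0, 0.1, 0.7, 0, 85], [0, 0.1, 0.9, 0, 85], [0, 0.1, 1.0, 0, 85], [0, 0.1, 1.0, 0, 85]])

```text
clock: 2.97
tool_pos: [452.4, 118.9, -22.0]
eef_rot: [3.141, 0.003, -0.15]
force: [-0.8, 0.0, 0.2]
grip_width: 85.1
```

```bash
python3 - <<'E'
from h import *
p,d,W=look('s3',P=[455,119,20],r=25)
to(455,119.5,-30,-9)
E
```

```text
side crop x0 243 y0 184 scale 12.0
t 3.02 pos [453.1 118.9 -21.3] yaw -8.6 rpy [ 3.141e+00  2.000e-03 -1.500e-01] grip 85.1 F [ 0.2 -0.7  0.5]
units [ 0.046 -0.021  0.217] turn 0.06
```

View pics/s3.png

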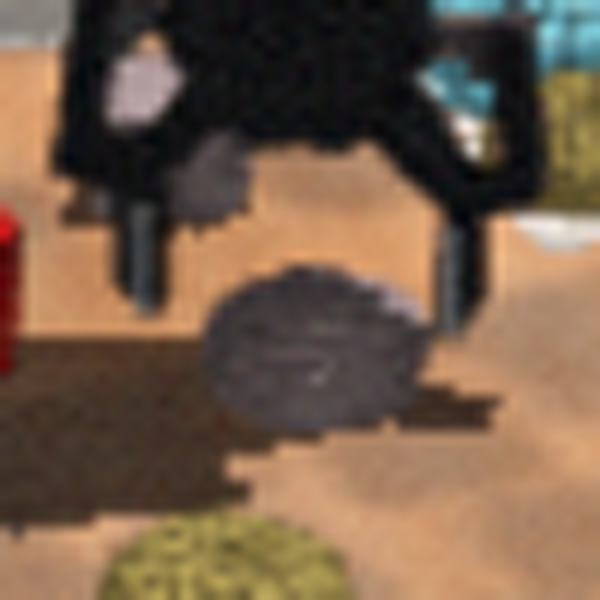

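```bash
python3 - <<'E'
from h import *
for z in (0,5,10,15,20,25): print(z,proj('side',[[505,105,z],[402,120,z]]).round(1).tolist())
to(457,119.5,-30,-9)
print([ray('top',[[239.5+.5,230.1+.5],[239.5,230.1]],z).round(1).tolist() for z in(15,20,27)])
E
```

```text
0 [[281.8, 216.5], [253.6, 214.5]]
5 [[281.8, 215.3], [253.6, 213.3]]
10 [[281.8, 214.1], [253.5, 212.1]]
15 [[281.9, 212.8], [253.5, 210.8]]
20 [[281.9, 211.6], [253.5, 209.6]]
25 [[281.9, 210.3], [253.5, 208.3]]
t 3.02 pos [453.1 118.9 -21.3] yaw -8.6 rpy [ 3.141e+00  2.000e-03 -1.500e-01] grip 85.1 F [ 0.2 -0.7  0.5]
units [ 0.095 -0.029  0.217] turn 0.06
[[[453.2, 118.4, 15.0], [454.6, 119.9, 15.0]], [[452.9, 118.1, 20.0], [454.3, 119.6, 20.0]], [[452.4, 117.7, 27.0], [453.8, 119.2, 27.0]]]
```

step_arm(steps=[[0.07, 0, 0.05, 0, 85], [0.07, 0, 0.15, 0, 85], [0.07, 0, 0.25, 0, 85], [0.07, 0, 0.25, 0, 85], [0.07, 0, 0.25, 0, 76], [0.07, 0, 0.25, 0, 70], [0.07, 0, 0.25, 0, 60], [0.07, 0, 0.25, 0, 60]], squeeze=40)

```text
clock: 3.68
tool_pos: [457.0, 118.7, -29.5]
eef_rot: [3.141, 0.0, -0.15]
force: [-2.6, -0.0, 5.1]
grip_width: 65.7
```

```bash
python3 - <<'E'
from h import *
p,d,W=look('s4',P=[455,119,20],r=25)
to(457,119.5,-30,-9)
E
```

```text
side crop x0 243 y0 184 scale 12.0
t 3.73 pos [457.  118.7 -29.5] yaw -8.6 rpy [ 3.142  0.    -0.15 ] grip 65.6 F [-2.  -1.   5.2]
units [-0.004 -0.02   0.014] turn 0.07
```

View pics/s4.png

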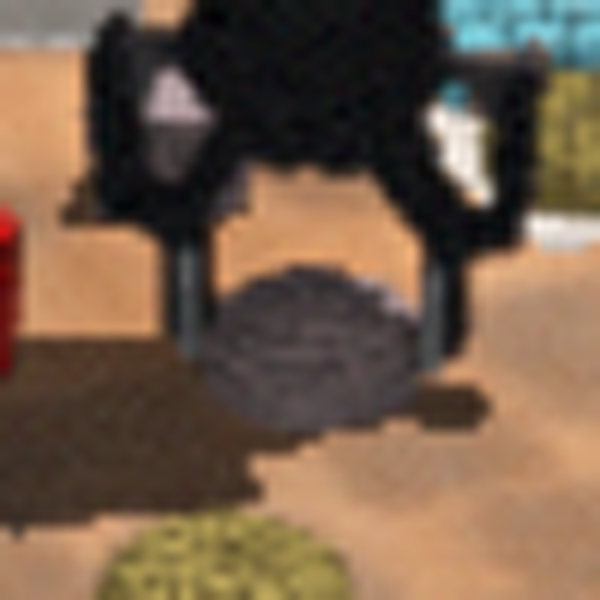

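step_arm(steps=[[0, 0, -0.1, 0, 60], [0, 0, -0.3, 0, 60], [0, 0, -0.6, 0, 60], [0, 0, -1.0, 0, 60], [0, 0, -1.3, 0, 60], [0, 0, -1.5, 0, 60], [0, 0, -1.5, 0, 60], [0, 0, -1.5, 0, 60]])

```text
clock: 4.4
tool_pos: [457.2, 118.7, 30.2]
eef_rot: [-3.141, -0.001, -0.15]
force: [-0.4, -0.0, -0.7]
grip_width: 65.5
```

```bash
python3 - <<'E'
from h import *
to(637,132.5,30,-9.2)
E
```

```text
t 4.4 pos [457.2 118.7  30.2] yaw -8.6 rpy [-3.141e+00 -1.000e-03 -1.500e-01] grip 65.5 F [-0.4 -0.  -0.7]
units [ 4.391 -1.015  0.006] turn 0.1
```

step_arm(steps=[[0.4, -0.1, 0, 0, 60], [1.1, -0.25, 0, 0, 60], [1.9, -0.45, 0, 0.1, 60], [2.7, -0.65, 0, 0.1, 60], [3.5, -0.8, 0, 0.1, 60], [4.1, -0.95, 0, 0.1, 60], [4.4, -1.02, 0, 0.1, 60], [4.4, -1.02, 0, 0.1, 60]])

```text
clock: 5.07
tool_pos: [639.4, 132.4, 28.7]
eef_rot: [-3.141, -0.001, -0.161]
force: [-0.1, -0.1, -0.6]
grip_width: 65.8
```

step_arm(steps=[[0, 0, 0, 0, 60], [0, 0, 0.2, 0, 60], [0, 0, 0.4, 0, 60], [0, 0, 0.6, 0, 60], [0, 0, 0.8, 0, 60], [0, 0, 0.8, 0, 60], [0, 0, 0.8, 0, 60], [0, 0, 0.8, 0, 60]])

```text
clock: 5.73
tool_pos: [636.9, 132.6, -2.3]
eef_rot: [-3.142, -0.0, -0.161]
force: [0.4, -0.9, -0.7]
grip_width: 65.6
```

```bash
python3 - <<'E'
from h import *
to(637,132.5,-26,-9.2)
look('s5',P=[636,110,20],r=30)
look('t5',P=[636,110,20],r=40,n='top')
E
```

```text
t 5.73 pos [636.9 132.6  -2.3] yaw -9.2 rpy [-3.142 -0.    -0.161] grip 65.6 F [ 0.4 -0.9 -0.7]
units [0.003 0.002 0.592] turn -0.0
side crop x0 288 y0 181 scale 10.0
top crop x0 204 y0 127 scale 7.5
```

View pics/s5.png

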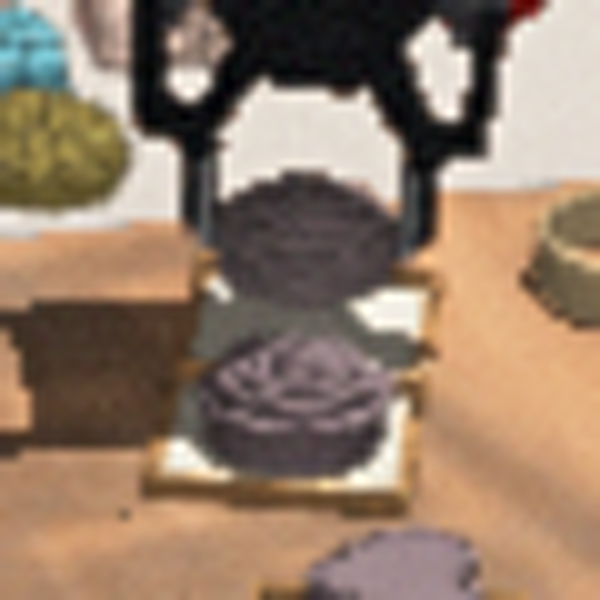

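View pics/t5.png

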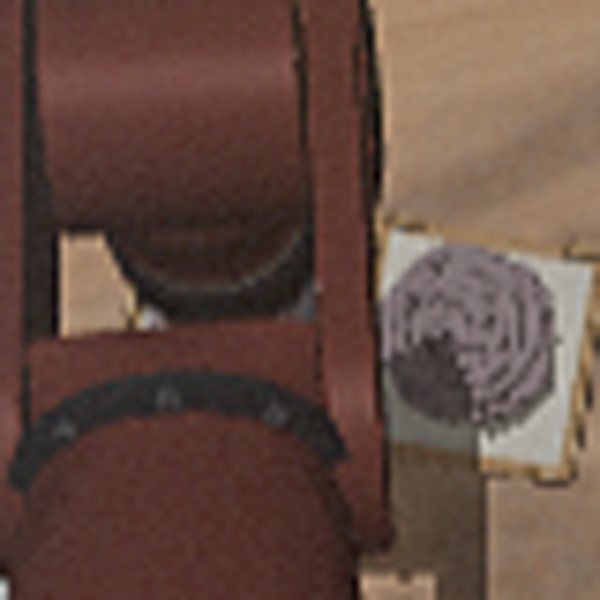

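step_arm(steps=[[0, 0, 0.1, 0, 60], [0, 0, 0.2, 0, 60], [0, 0, 0.3, 0, 60], [0, 0, 0.4, 0, 60], [0, 0, 0.5, 0, 60], [0, 0, 0.56, 0, 60], [0, 0, 0.57, 0, 60], [0, 0, 0.57, 0, 60]])

```text
clock: 6.5
tool_pos: [636.6, 132.6, -25.6]
eef_rot: [3.141, 0.001, -0.161]
force: [-0.2, 0.6, -0.7]
grip_width: 65.4
```

```bash
python3 - <<'E'
from h import *
to(637,132.5,-26,-9.2)
look('s6',P=[636,110,20],r=30)
E
```

```text
t 6.5 pos [636.6 132.6 -25.6] yaw -9.2 rpy [ 3.141e+00  1.000e-03 -1.610e-01] grip 65.4 F [-0.2  0.6 -0.7]
units [0.01  0.001 0.01 ] turn -0.0
side crop x0 288 y0 181 scale 10.0
```

View pics/s6.png

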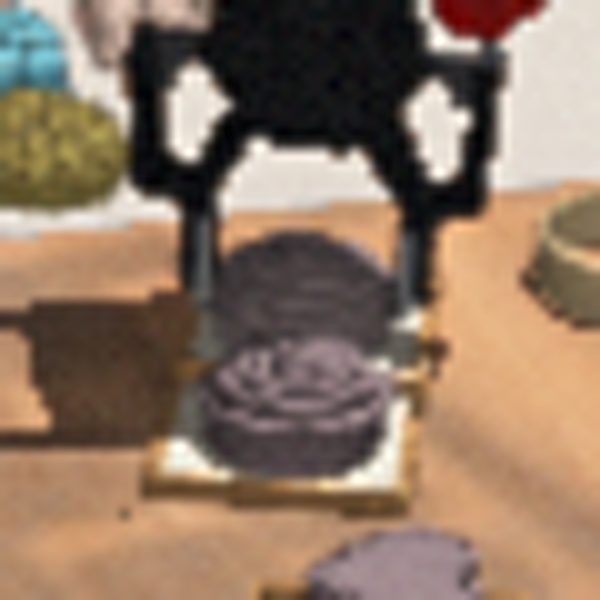

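step_arm(steps=[[0, 0, 0.03, 0, 60], [0, 0, 0.05, 0, 60], [0, 0, 0.06, 0, 60], [0, 0, 0.07, 0, 60], [0, 0, 0.07, 0, 60], [0, 0, 0.07, 0, 60], [0, 0, 0.07, 0, 60], [0, 0, 0.07, 0, 60]])

```text
clock: 7.22
tool_pos: [637.4, 132.6, -26.4]
eef_rot: [-3.142, -0.001, -0.161]
force: [-2.0, -0.6, 6.5]
grip_width: 65.5
```

step_arm(steps=[[0, 0, 0, 0, 67], [0, 0, 0, 0, 70], [0, 0, 0, 0, 76], [0, 0, 0, 0, 82], [0, 0, 0, 0, 85], [0, 0, 0, 0, 85], [0, 0, -0.2, 0, 85], [0, 0, -0.5, 0, 85]])

```text
clock: 7.88
tool_pos: [635.2, 132.4, -9.0]
eef_rot: [3.141, 0.004, -0.161]
force: [0.1, -0.8, -1.0]
grip_width: 85.1
```

step_arm(steps=[[0, 0, -0.4, 0, 85], [0, 0, -0.9, 0, 85], [0, 0, -1.5, 0, 85], [0, 0, -2.0, 0, 85], [0, 0, -2.3, 0, 85], [0, 0, -2.4, 0, 85], [0, 0, -2.4, 0, 85], [0, 0, -2.4, 0, 85]])

```text
clock: 8.55
tool_pos: [636.4, 132.5, 87.6]
eef_rot: [3.141, 0.001, -0.161]
force: [-0.5, 0.3, -0.0]
grip_width: 84.7
```

```bash
python3 - <<'E'
from h import *
look('s7',P=[636,110,20],r=30)
to(402,254.5,70,40)
E
```

```text
side crop x0 288 y0 181 scale 10.0
t 8.6 pos [635.7 132.5  86.7] yaw -9.2 rpy [ 3.141e+00  2.000e-03 -1.610e-01] grip 85.0 F [-0.7  0.2  0.3]
units [-6.256 -2.076  0.416] turn -8.2
```

View pics/s7.png

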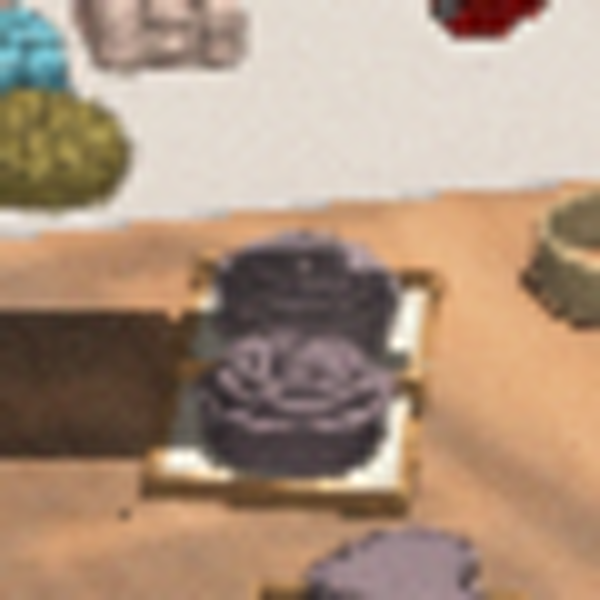

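step_arm(steps=[[-0.4, -0.1, 0, -0.6, 85], [-1.2, -0.4, 0, -1.6, 85], [-2.1, -0.7, 0, -2.7, 85], [-3.0, -1.0, 0, -3.8, 85], [-3.9, -1.3, 0.1, -4.9, 85], [-4.7, -1.6, 0.2, -6.0, 85], [-5.5, -1.8, 0.3, -7.1, 85], [-6.0, -2.0, 0.4, -8.0, 85]])

```text
clock: 9.27
tool_pos: [407.8, 249.8, 69.6]
eef_rot: [-3.139, 0.006, 0.683]
force: [0.4, 0.4, -0.3]
grip_width: 84.7
```

step_arm(steps=[[0, 0, 0, 0, 85], [0, 0, 0, 0, 85], [0, 0, 0, 0, 85], [0, 0, 0, 0, 85], [0, 0, 0, 0, 85], [0, 0, 0, 0, 85], [0, 0, 0, 0, 85], [0, 0, 0, 0, 85]])

```text
clock: 9.93
tool_pos: [413.4, 249.8, 72.2]
eef_rot: [3.141, -0.0, 0.676]
force: [0.1, -0.5, 0.0]
grip_width: 85.1
```

```bash
python3 - <<'E'
from h import *
to(402.5,254.5,20,40)
E
```

```text
t 9.93 pos [413.4 249.8  72.2] yaw 38.7 rpy [ 3.141 -0.     0.676] grip 85.1 F [ 0.1 -0.5  0. ]
units [-0.138 -0.262  1.305] turn -0.21
```

step_arm(steps=[[-0.1, -0.2, 0.1, -0.2, 85], [-0.14, -0.26, 0.3, -0.2, 85], [-0.14, -0.26, 0.5, -0.2, 85], [-0.14, -0.26, 0.8, -0.2, 85], [-0.14, -0.26, 1.1, -0.2, 85], [-0.14, -0.26, 1.3, -0.2, 85], [-0.14, -0.26, 1.3, -0.2, 85], [-0.14, -0.26, 1.3, -0.2, 85]])

```text
clock: 10.6
tool_pos: [401.0, 254.3, 19.2]
eef_rot: [-3.141, 0.002, 0.698]
force: [0.0, -0.0, 0.6]
grip_width: 84.8
```

```bash
python3 - <<'E'
from h import *
to(402.5,254.5,-27,40)
look('s8',P=[402,254,35],r=25)
to(402.5,254.5,-27,40)
E
```

```text
t 10.6 pos [401.  254.3  19.2] yaw 40.0 rpy [-3.141e+00  2.000e-03  6.980e-01] grip 84.8 F [ 0.  -0.   0.6]
units [0.032 0.02  1.154] turn -0.0
side crop x0 230 y0 165 scale 12.0
t 10.65 pos [401.8 254.6  19.9] yaw 40.0 rpy [-3.141  0.     0.698] grip 84.9 F [0.8 0.8 0.9]
units [0.011 0.013 1.173] turn -0.0
```

View pics/s8.png

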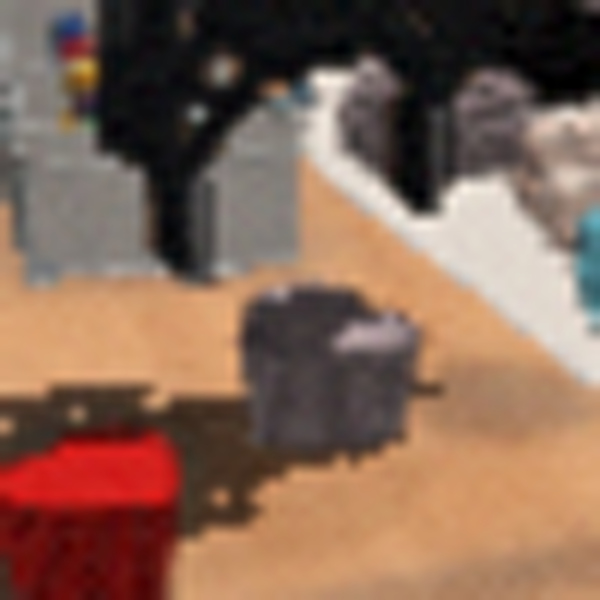

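step_arm(steps=[[0.05, 0.04, 0.1, 0, 85], [0.05, 0.04, 0.3, 0, 85], [0.05, 0.04, 0.5, 0, 85], [0.05, 0.04, 0.7, 0, 85], [0.05, 0.04, 0.9, 0, 85], [0.05, 0.04, 1.1, 0, 85], [0.05, 0.04, 1.15, 0, 85], [0.05, 0.04, 1.15, 0, 85]])

```text
clock: 11.32
tool_pos: [403.4, 254.2, -27.2]
eef_rot: [-3.141, 0.003, 0.698]
force: [0.2, -0.1, 0.6]
grip_width: 85.0
```

step_arm(steps=[[0, 0, 0, 0, 80], [0, 0, 0, 0, 75], [0, 0, 0, 0, 70], [0, 0, 0, 0, 65], [0, 0, 0, 0, 60], [0, 0, 0, 0, 52], [0, 0, 0, 0, 48], [0, 0, 0, 0, 48]])

```text
clock: 11.98
tool_pos: [404.9, 254.9, -25.1]
eef_rot: [3.141, -0.0, 0.698]
force: [-1.5, -1.5, 4.8]
grip_width: 55.3
```

```bash
python3 - <<'E'
from h import *
look('s9',P=[402,254,35],r=25)
to(402.5,254.5,40,40)
E
```

```text
side crop x0 230 y0 165 scale 12.0
t 12.03 pos [405.  254.9 -25.1] yaw 40.0 rpy [ 3.141e+00 -1.000e-03  6.980e-01] grip 55.8 F [-1.6 -0.9  6. ]
units [-0.053 -0.033 -1.628] turn -0.0
```

View pics/s9.png

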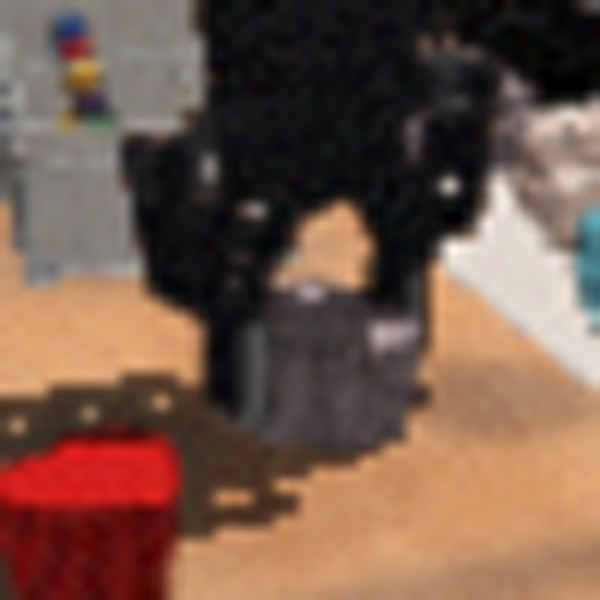

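step_arm(steps=[[0, 0, -0.1, 0, 48], [0, 0, -0.3, 0, 48], [0, 0, -0.7, 0, 48], [0, 0, -1.1, 0, 48], [0, 0, -1.5, 0, 48], [0, 0, -1.8, 0, 48], [0, 0, -2.0, 0, 48], [0, 0, -2.0, 0, 48]])

```text
clock: 12.7
tool_pos: [406.1, 255.4, 56.3]
eef_rot: [3.14, -0.004, 0.698]
force: [0.7, -0.3, -0.3]
grip_width: 55.3
```

```bash
python3 - <<'E'
from h import *
to(638.5,-207,55,-5.1)
E
```

```text
t 12.7 pos [406.1 255.4  56.3] yaw 40.0 rpy [ 3.14  -0.004  0.698] grip 55.3 F [ 0.7 -0.3 -0.3]
units [-2.978 12.591  0.032] turn 7.51
```

step_arm(steps=[[-0.1, 0.3, 0, 0.3, 48], [-0.2, 0.9, 0, 0.8, 48], [-0.4, 1.7, 0, 1.4, 48], [-0.6, 2.5, 0, 2.0, 48], [-0.8, 3.4, 0, 2.6, 48], [-1.0, 4.3, 0, 3.2, 48], [-1.2, 5.2, 0, 3.8, 48], [-1.4, 6.1, 0, 4.4, 48]])

```text
clock: 13.37
tool_pos: [518.0, 30.1, 53.1]
eef_rot: [-3.141, 0.002, 0.234]
force: [0.5, 1.1, -1.4]
grip_width: 55.2
```

```bash
python3 - <<'E'
from h import *
to(638.5,-207,55,-5.1)
E
```

```text
t 13.37 pos [518.   30.1  53.1] yaw 13.4 rpy [-3.141e+00  2.000e-03  2.340e-01] grip 55.2 F [ 0.5  1.1 -1.4]
units [ 1.557  6.464 -0.048] turn 3.08
```

step_arm(steps=[[0.2, 0.8, 0, 0.5, 48], [0.4, 1.6, 0, 1.0, 48], [0.6, 2.5, 0, 1.5, 48], [0.8, 3.4, 0, 2.0, 48], [1.0, 4.3, 0, 2.5, 48], [1.3, 5.2, 0, 3.0, 48], [1.45, 5.9, 0, 3.0, 48], [1.5, 6.3, 0, 3.0, 48]])

```text
clock: 14.03
tool_pos: [636.9, -202.7, 53.1]
eef_rot: [3.141, -0.001, -0.079]
force: [-0.0, -0.5, -1.3]
grip_width: 55.5
```

step_arm(steps=[[0, 0, 0, 0, 48], [0, 0, 0, 0, 48], [0, 0, 0.2, 0, 48], [0, 0, 0.5, 0, 48], [0, 0, 0.8, 0, 48], [0, 0, 1.1, 0, 48], [0, 0, 1.2, 0, 48], [0, 0, 1.2, 0, 48]])

```text
clock: 14.7
tool_pos: [633.5, -197.6, 2.9]
eef_rot: [-3.14, 0.005, -0.076]
force: [0.6, 0.2, -1.7]
grip_width: 55.8
```

```bash
python3 - <<'E'
from h import *
to(638.5,-207,-21,-5.1)
look('s10',P=[640,-190,20],r=30)
to(638.5,-207,-21,-5.1)
E
```

```text
t 14.7 pos [ 633.5 -197.6    2.9] yaw -4.4 rpy [-3.14   0.005 -0.076] grip 55.8 F [ 0.6  0.2 -1.7]
units [0.143 0.225 0.598] turn 0.12
side crop x0 295 y0 223 scale 10.0
t 14.75 pos [ 634.6 -198.2    4.4] yaw -4.4 rpy [-3.141e+00  3.000e-03 -7.700e-02] grip 55.6 F [-0.  -0.1 -1.4]
units [0.114 0.212 0.634] turn 0.12
```

View pics/s10.png

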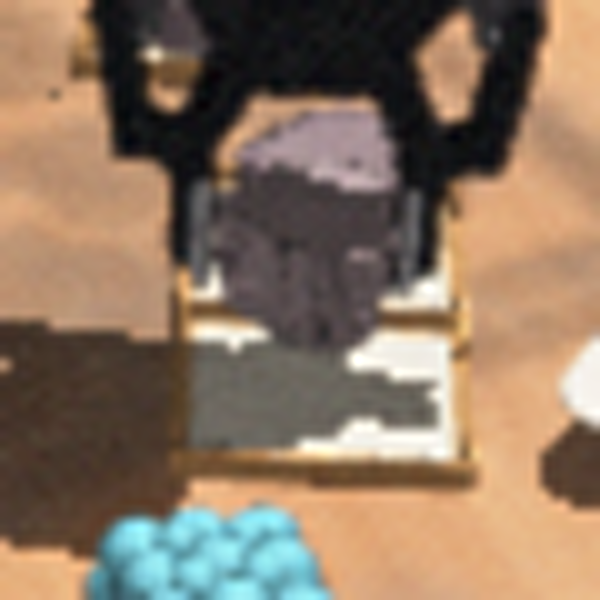

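step_arm(steps=[[0.1, 0.2, 0, 0.1, 48], [0.1, 0.21, 0, 0.1, 48], [0.1, 0.21, 0, 0.1, 48], [0.1, 0.21, 0.1, 0.1, 48], [0.1, 0.21, 0.2, 0.1, 48], [0.1, 0.21, 0.3, 0.1, 48], [0.1, 0.21, 0.4, 0.1, 48], [0.1, 0.21, 0.4, 0.1, 48]])

```text
clock: 15.42
tool_pos: [638.0, -207.2, -11.5]
eef_rot: [-3.141, 0.003, -0.088]
force: [-0.5, -0.2, -1.7]
grip_width: 55.6
```

```bash
python3 - <<'E'
from h import *
look('s11',P=[640,-190,20],r=30)
to(638.5,-207,-22,-5.1)
E
```

```text
side crop x0 295 y0 223 scale 10.0
t 15.47 pos [ 638.2 -207.3  -11.1] yaw -5.0 rpy [-3.141e+00  2.000e-03 -8.800e-02] grip 55.7 F [ 0.3  0.3 -1. ]
units [ 0.006 -0.009  0.273] turn 0.01
```

View pics/s11.png

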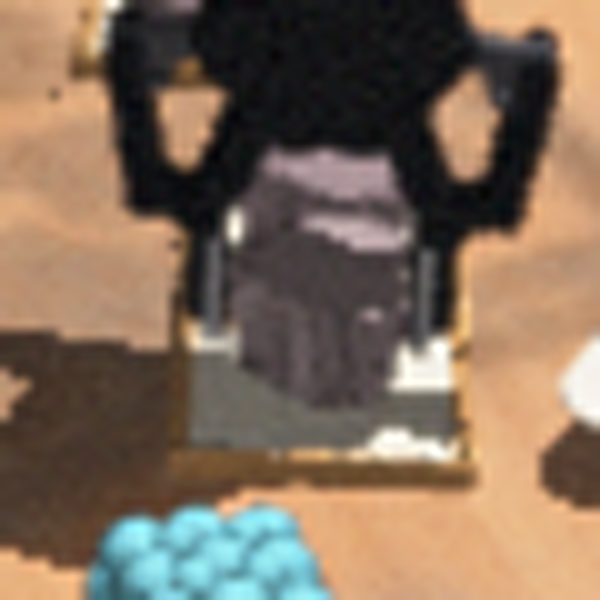

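step_arm(steps=[[0, 0, 0.08, 0, 48], [0, 0, 0.16, 0, 48], [0, 0, 0.22, 0, 48], [0, 0, 0.27, 0, 48], [0, 0, 0.29, 0, 48], [0, 0, 0.3, 0, 48], [0, 0, 0.3, 0, 48], [0, 0, 0.3, 0, 48]])

```text
clock: 16.13
tool_pos: [639.4, -207.9, -21.8]
eef_rot: [3.141, -0.0, -0.088]
force: [0.2, 0.1, -0.9]
grip_width: 55.6
```

step_arm(steps=[[0, 0, 0.02, 0, 48], [0, 0, 0.04, 0, 48], [0, 0, 0.06, 0, 48], [0, 0, 0.07, 0, 48], [0, 0, 0.07, 0, 48], [0, 0, 0.07, 0, 48], [0, 0, 0.07, 0, 48], [0, 0, 0.07, 0, 48]])

```text
clock: 16.8
tool_pos: [639.6, -208.0, -22.1]
eef_rot: [3.141, 0.0, -0.087]
force: [-4.2, 1.7, 11.2]
grip_width: 55.4
```

Contact with the floor; release.

step_arm(steps=[[0, 0, -0.02, 0, 58], [0, 0, -0.02, 0, 62], [0, 0, -0.02, 0, 68], [0, 0, -0.02, 0, 75], [0, 0, -0.02, 0, 82], [0, 0, -0.02, 0, 85], [0, 0, -0.02, 0, 85], [0, 0, -0.3, 0, 85]])

```text
clock: 17.47
tool_pos: [636.8, -206.8, -15.3]
eef_rot: [-3.14, 0.005, -0.088]
force: [-1.0, 0.6, -1.3]
grip_width: 85.6
```

step_arm(steps=[[0, 0, -0.3, 0, 85], [0, 0, -0.8, 0, 85], [0, 0, -1.4, 0, 85], [0, 0, -2.0, 0, 85], [0, 0, -2.3, 0, 85], [0, 0, -2.5, 0, 85], [0, 0, -2.5, 0, 85], [0, 0, -2.5, 0, 85]])

```text
clock: 18.13
tool_pos: [639.1, -207.8, 87.4]
eef_rot: [3.142, -0.0, -0.088]
force: [-0.3, -0.0, -0.5]
grip_width: 85.0
```

```bash
python3 - <<'E'
from h import *
look('s12',P=[640,-190,20],r=30)
to(598,-335.4,70,12)
E
```

```text
side crop x0 295 y0 223 scale 10.0
t 18.18 pos [ 638.3 -207.4   86.1] yaw -5.0 rpy [-3.141e+00  2.000e-03 -8.800e-02] grip 84.9 F [-0.8 -0.4 -0.8]
units [-0.723  3.276  0.402] turn -2.84
```

View pics/s12.png

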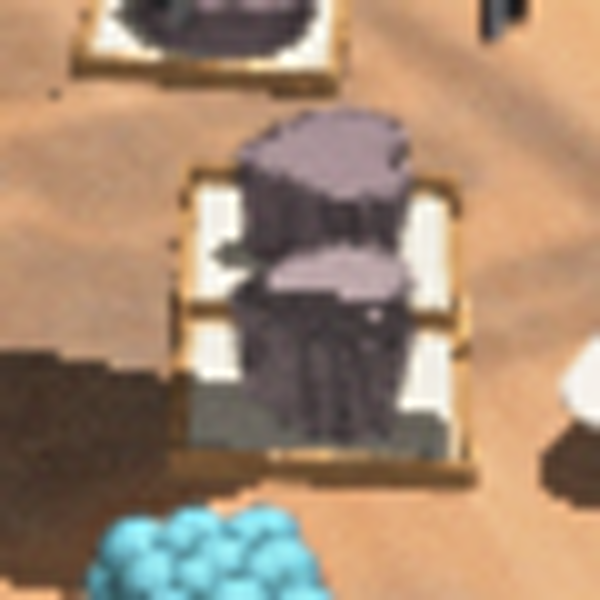

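step_arm(steps=[[-0.1, 0.3, 0, -0.4, 85], [-0.2, 0.9, 0, -0.9, 85], [-0.4, 1.6, 0, -1.4, 85], [-0.5, 2.3, 0.1, -1.9, 85], [-0.6, 2.9, 0.2, -2.4, 85], [-0.7, 3.28, 0.3, -2.84, 85], [-0.7, 3.28, 0.4, -2.84, 85], [-0.7, 3.28, 0.4, -2.84, 85]])

```text
clock: 18.85
tool_pos: [597.7, -335.3, 67.9]
eef_rot: [-3.137, 0.004, 0.207]
force: [-0.3, 1.0, 0.4]
grip_width: 85.2
```

```bash
python3 - <<'E'
from h import *
to(599,-335.4,20,12)
E
```

```text
t 18.85 pos [ 597.7 -335.3   67.9] yaw 11.8 rpy [-3.137  0.004  0.207] grip 85.2 F [-0.3  1.   0.4]
units [0.032 0.01  1.197] turn -0.03
```

step_arm(steps=[[0.03, 0, 0, 0, 85], [0.03, 0, 0.1, 0, 85], [0.03, 0, 0.3, 0, 85], [0.03, 0, 0.6, 0, 85], [0.03, 0, 0.9, 0, 85], [0.03, 0, 1.1, 0, 85], [0.03, 0, 1.2, 0, 85], [0.03, 0, 1.2, 0, 85]])

```text
clock: 19.52
tool_pos: [599.6, -334.6, 20.7]
eef_rot: [-3.139, 0.003, 0.21]
force: [0.4, 1.0, 0.3]
grip_width: 85.1
```

```bash
python3 - <<'E'
from h import *
look('s13',P=[597,-335,30],r=30)
to(599,-335.4,-29,12)
E
```

```text
side crop x0 285 y0 246 scale 10.0
t 19.57 pos [ 600.3 -335.3   22. ] yaw 12.0 rpy [-3.14e+00  1.00e-03  2.10e-01] grip 85.1 F [0.5 0.5 0.1]
units [-0.032 -0.003  1.274] turn 0.0
```

View pics/s13.png

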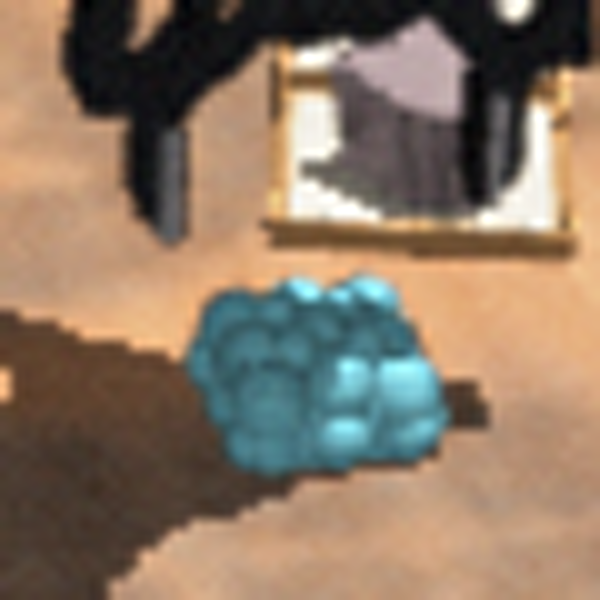

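step_arm(steps=[[-0.06, 0, 0, 0, 85], [-0.06, 0, 0.1, 0, 85], [-0.06, 0, 0.3, 0, 85], [-0.06, 0, 0.5, 0, 85], [-0.06, 0, 0.7, 0, 85], [-0.06, 0, 0.7, 0, 85], [-0.06, 0, 0.7, 0, 85], [-0.06, 0, 0.7, 0, 85]])

```text
clock: 20.23
tool_pos: [598.6, -336.2, -5.0]
eef_rot: [-3.141, 0.0, 0.21]
force: [0.2, 0.1, 0.8]
grip_width: 84.9
```

```bash
python3 - <<'E'
from h import *
look('s14',P=[597,-335,30],r=30)
to(597.5,-335.4,-30,12)
E
```

```text
side crop x0 285 y0 246 scale 10.0
t 20.28 pos [ 598.9 -336.5   -4.6] yaw 12.0 rpy [ 3.141 -0.     0.21 ] grip 85.0 F [-0.3 -0.8  0.1]
units [-0.029 -0.034  0.636] turn 0.0
```

View pics/s14.png

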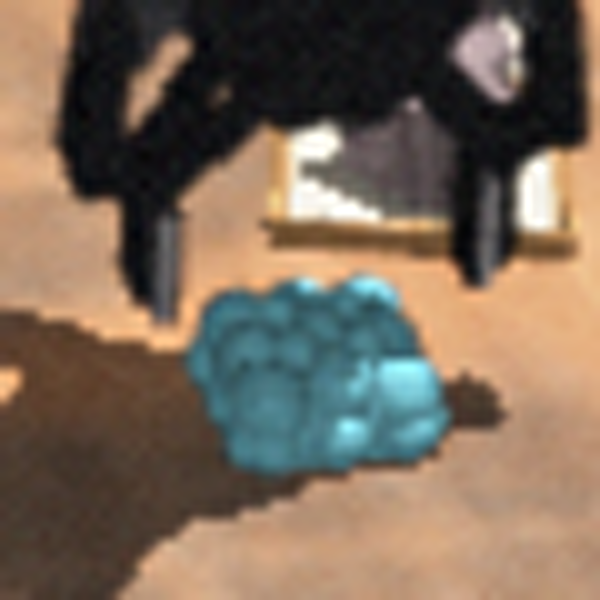

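step_arm(steps=[[-0.01, -0.03, 0.1, 0, 85], [-0.01, -0.03, 0.2, 0, 85], [-0.01, -0.03, 0.3, 0, 85], [-0.01, -0.03, 0.4, 0, 85], [-0.01, -0.03, 0.5, 0, 85], [-0.01, -0.03, 0.6, 0, 85], [-0.01, -0.03, 0.65, 0, 85], [-0.01, -0.03, 0.65, 0, 85]])

```text
clock: 20.95
tool_pos: [597.4, -334.8, -31.7]
eef_rot: [-3.14, 0.001, 0.21]
force: [0.3, 0.6, -0.1]
grip_width: 84.7
```

step_arm(steps=[[0, 0, 0, 0, 82], [0, 0, 0, 0, 78], [0, 0, 0, 0, 74], [0, 0, 0, 0, 70], [0, 0, 0, 0, 65], [0, 0, 0, 0, 60], [0, 0, 0, 0, 60], [0, 0, 0, 0, 60]])

```text
clock: 21.62
tool_pos: [599.0, -335.7, -29.5]
eef_rot: [3.14, -0.001, 0.21]
force: [0.2, -0.0, 4.5]
grip_width: 62.2
```

```bash
python3 - <<'E'
from h import *
look('s15',P=[597,-335,30],r=30)
to(597.5,-335.4,-30,12)
E
```

```text
side crop x0 285 y0 246 scale 10.0
t 21.67 pos [ 599.  -335.7  -29.5] yaw 12.0 rpy [ 3.14e+00 -1.00e-03  2.10e-01] grip 62.3 F [0.  0.7 5.8]
units [-0.035 -0.016  0.013] turn 0.0
```

View pics/s15.png

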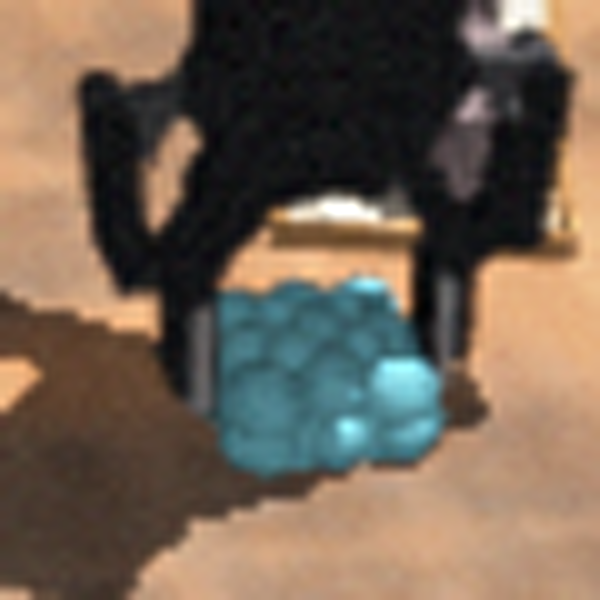

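step_arm(steps=[[0, 0, -0.1, 0, 56], [0, 0, -0.3, 0, 56], [0, 0, -0.6, 0, 56], [0, 0, -1.0, 0, 56], [0, 0, -1.4, 0, 56], [0, 0, -1.8, 0, 56], [0, 0, -2.0, 0, 56], [0, 0, -2.0, 0, 56]])

```text
clock: 22.33
tool_pos: [600.7, -337.1, 54.2]
eef_rot: [3.136, -0.005, 0.21]
force: [0.3, 0.4, -0.7]
grip_width: 62.1
```

```bash
python3 - <<'E'
from h import *
to(428,-302.9,50,-6.2)
look('s16',P=[597,-335,90],r=30)
E
```

```text
t 22.33 pos [ 600.7 -337.1   54.2] yaw 12.0 rpy [ 3.136 -0.005  0.21 ] grip 62.1 F [ 0.3  0.4 -0.7]
units [-4.045 -1.735  0.104] turn 3.04
side crop x0 285 y0 228 scale 10.0
```

View pics/s16.png

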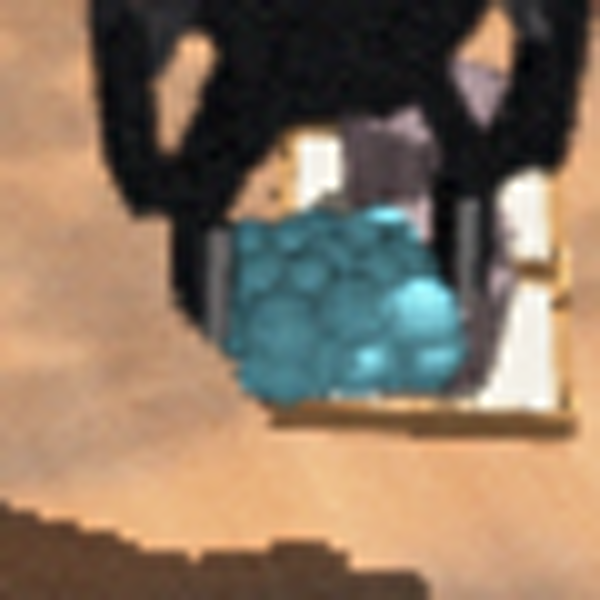

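step_arm(steps=[[-0.4, -0.2, 0, 0.3, 56], [-1.0, -0.4, 0, 0.8, 56], [-1.7, -0.7, 0, 1.3, 56], [-2.5, -1.0, 0, 1.9, 56], [-3.2, -1.3, 0, 2.5, 56], [-3.8, -1.6, 0, 3.0, 56], [-4.0, -1.72, 0, 3.0, 56], [-4.0, -1.72, 0, 3.0, 56]])

```text
clock: 23.05
tool_pos: [424.3, -299.4, 47.9]
eef_rot: [-3.139, 0.003, -0.105]
force: [0.3, -0.0, -0.8]
grip_width: 62.2
```

```bash
python3 - <<'E'
from h import *
to(428,-302.9,-5,-6.2)
E
```

```text
t 23.05 pos [ 424.3 -299.4   47.9] yaw -6.0 rpy [-3.139e+00  3.000e-03 -1.050e-01] grip 62.2 F [ 0.3 -0.  -0.8]
units [0.1   0.077 1.321] turn 0.03
```

step_arm(steps=[[0.03, 0.04, 0, 0, 56], [0.03, 0.04, 0.1, 0, 56], [0.03, 0.04, 0.3, 0, 56], [0.03, 0.04, 0.6, 0, 56], [0.03, 0.04, 0.9, 0, 56], [0.03, 0.04, 1.2, 0, 56], [0.03, 0.04, 1.2, 0, 56], [0.03, 0.04, 1.2, 0, 56]])

```text
clock: 23.72
tool_pos: [427.0, -301.7, -0.7]
eef_rot: [-3.139, 0.003, -0.104]
force: [0.9, 0.7, -0.5]
grip_width: 62.3
```

```bash
python3 - <<'E'
from h import *
look('s17',P=[428,-290,20],r=30)
to(428,-302.9,-26,-6.2)
E
```

```text
side crop x0 226 y0 240 scale 10.0
t 23.77 pos [ 4.278e+02 -3.025e+02  4.000e-01] yaw -6.0 rpy [-3.141e+00  1.000e-03 -1.040e-01] grip 62.1 F [ 0.  -0.2 -0.7]
units [0.006 0.01  0.659] turn 0.04
```

View pics/s17.png

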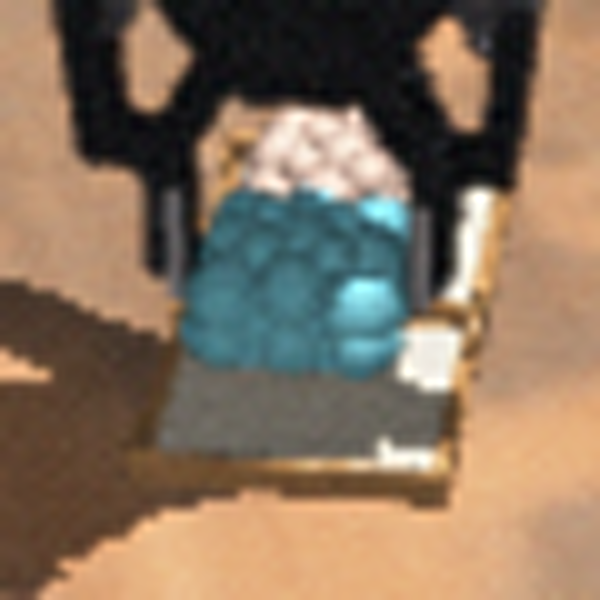

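step_arm(steps=[[0.03, 0.01, 0.1, 0, 56], [0.03, 0.01, 0.2, 0, 56], [0.03, 0.01, 0.3, 0, 56], [0.03, 0.01, 0.4, 0, 56], [0.03, 0.01, 0.5, 0, 56], [0.03, 0.01, 0.58, 0, 56], [0.03, 0.01, 0.6, 0, 56], [0.03, 0.01, 0.6, 0, 56]])

```text
clock: 24.43
tool_pos: [429.1, -303.2, -23.2]
eef_rot: [-3.141, 0.001, -0.104]
force: [0.3, -0.4, -1.6]
grip_width: 62.5
```

step_arm(steps=[[0, 0, 0.02, 0, 56], [0, 0, 0.04, 0, 56], [0, 0, 0.06, 0, 56], [0, 0, 0.08, 0, 56], [0, 0, 0.08, 0, 56], [0, 0, 0.08, 0, 56], [0, 0, 0.08, 0, 56], [0, 0, 0.08, 0, 56]])

```text
clock: 25.1
tool_pos: [429.4, -303.5, -25.8]
eef_rot: [3.142, -0.0, -0.104]
force: [0.7, 0.3, -0.9]
grip_width: 61.7
```

step_arm(steps=[[0, 0, 0.02, 0, 56], [0, 0, 0.03, 0, 56], [0, 0, 0.04, 0, 56], [0, 0, 0.05, 0, 56], [0, 0, 0.05, 0, 56], [0, 0, 0.05, 0, 56], [0, 0, 0.05, 0, 56], [0, 0, 0.05, 0, 56]])

```text
clock: 25.77
tool_pos: [429.6, -303.6, -26.5]
eef_rot: [-3.141, 0.0, -0.104]
force: [-2.0, 2.4, 9.1]
grip_width: 62.2
```

step_arm(steps=[[0, 0, 0, 0, 64], [0, 0, 0, 0, 68], [0, 0, 0, 0, 74], [0, 0, 0, 0, 80], [0, 0, 0, 0, 85], [0, 0, 0, 0, 85], [0, 0, 0, 0, 85], [0, 0, -0.3, 0, 85]])

```text
clock: 26.43
tool_pos: [427.4, -301.7, -17.8]
eef_rot: [-3.138, 0.004, -0.104]
force: [-1.7, 0.8, -0.5]
grip_width: 85.3
```

step_arm(steps=[[0, 0, -0.3, 0, 85], [0, 0, -0.8, 0, 85], [0, 0, -1.4, 0, 85], [0, 0, -2.1, 0, 85], [0, 0, -2.9, 0, 85], [0, 0, -3.7, 0, 85], [0, 0, -4.5, 0, 85], [0, 0, -5, 0, 85]])

```text
clock: 27.1
tool_pos: [431.0, -304.9, 190.0]
eef_rot: [3.137, -0.006, -0.104]
force: [0.5, -0.4, 0.2]
grip_width: 84.8
```

```bash
python3 - <<'E'
from h import *
look('s18',P=[520,-110,20],r=80)
to(300,400,200,30)
E
```

```text
side crop x0 206 y0 160 scale 3.75
t 27.15 pos [ 433.  -306.7  193.9] yaw -6.0 rpy [ 3.133 -0.011 -0.104] grip 85.0 F [ 1.7 -1.2  1.9]
units [ -5.142 -17.226  -0.154] turn -5.99
```

View pics/s18.png

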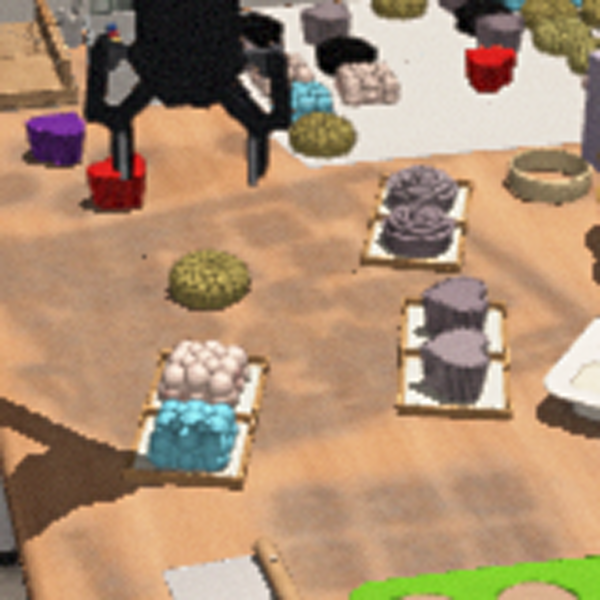

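step_arm(steps=[[0, -0.3, -0.3, 0, 85], [-0.1, -1.0, -0.6, 0, 85], [-0.2, -1.8, -0.9, 0, 85], [-0.4, -2.7, -1, 0, 85], [-0.6, -3.6, -1, 0, 85], [-0.8, -4.5, -1, 0, 85], [-1.0, -5.4, -1, 0, 85], [-1.2, -6.3, -1, 0, 85]])

```text
clock: 27.82
tool_pos: [406.5, -45.6, 224.0]
eef_rot: [-3.141, 0.0, -0.105]
force: [0.7, 0.1, 0.2]
grip_width: 85.0
```

step_arm(steps=[[0, -0.9, 0, 0, 85], [0, -1.8, 0, 0, 85], [0, -2.7, 0, 0, 85], [0, -3.6, 0, 0, 85], [0, -4.5, 0, 0, 85], [0, -5.4, 0, 0, 85], [0, -6.3, 0, 0, 85], [0, -7, 0, 0, 85]])

```text
clock: 28.48
tool_pos: [435.6, 233.5, 224.1]
eef_rot: [-3.141, 0.001, -0.103]
force: [-0.2, 0.3, -0.3]
grip_width: 85.1
```

step_arm(steps=[[0, -0.7, 0, 0, 85], [0, -1.2, 0, 0, 85], [0, -1.5, 0, 0, 85], [0, -1.5, 0, 0, 85], [0, -1.5, 0, 0, 85], [0, -1.5, 0, 0, 85], [0, -1.5, 0, 0, 85], [0, -1.5, 0, 0, 85]])

```text
clock: 29.15
tool_pos: [443.3, 289.1, 224.1]
eef_rot: [3.141, 0.0, -0.106]
force: [-0.8, 0.7, 0.1]
grip_width: 85.0
```

```bash
python3 - <<'E'
from h import *
p,d=arm.get_image('top');W=cloud('top',d)
cv2.imwrite('pics/t20.png',cv2.resize(p[135:275,200:430],None,fx=3.4,fy=3.4,interpolation=cv2.INTER_CUBIC))
m=((W[...,2]>17)&(W[...,2]<60)&(d>0)).astype(np.uint8)
n,l,st,ce=cv2.connectedComponentsWithStats(m,connectivity=4)
for i in range(1,n):
    A=st[i][4]
    if A>60 and 200<ce[i][0]<430 and 140<ce[i][1]<290:
        q=W[l==i];r=cv2.minAreaRect(q[:,:2].astype(np.float32));print(ce[i].round(1),A,np.round(r[0],1),np.round(r[1],1),round(r[2],1))
T={'one':([637.5,-207.1],[645.4,-118.6]),'two':([636,132.5],[621.6,45]),'three':([426.4,-302.9],[436,-214.5])};print(T)
to(300,400,200,0)
E
```

```text
[324.3 163.1] 319 [ 652.2 -119. ] [56.9 58. ] 45.8
[235.9 167.6] 449 [634.2 133.2] [69.  67.7] 88.4
[355.3 166.2] 323 [ 646.2 -208.4] [57.6 57.6] 41.4
[265.6 171.1] 434 [624.2  48.2] [68.4 66.9] 68.4
[297.3 238.7] 440 [433.6 -45.1] [68.6 66.5] 23.8
[356.6 239.1] 453 [ 433.5 -212.5] [64.7 62.4] 75.8
[388.7 241.7] 431 [ 427.6 -304.2] [60.8 60.5] 82.0
[230.7 270.9] 323 [336.  143.9] [55.4 58.7] 0.8
{'one': ([637.5, -207.1], [645.4, -118.6]), 'two': ([636, 132.5], [621.6, 45]), 'three': ([426.4, -302.9], [436, -214.5])}
t 29.2 pos [443.4 289.3 224.2] yaw -6.1 rpy [ 3.141 -0.    -0.106] grip 85.1 F [-0.7 -0.1  0.2]
units [-3.859 -2.373  0.606] turn -1.01
```

View pics/t20.png

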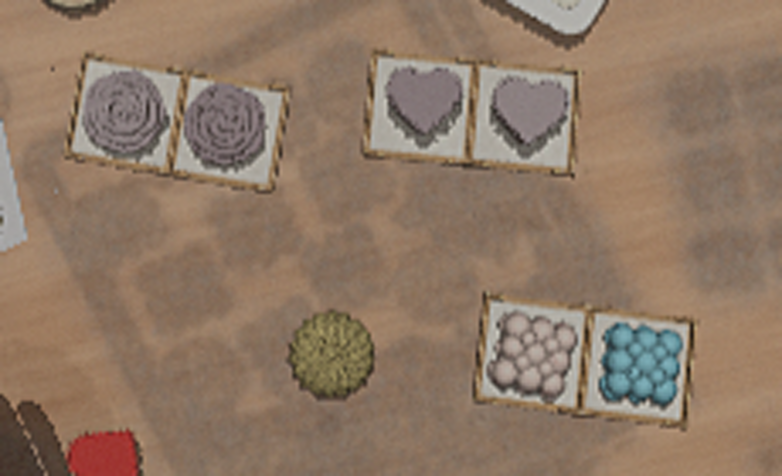

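```bash
python3 -c "
from cell import arm
print(arm.close_job(), arm.get_state()['clock'])"
```

```text
the job is handed in; nothing more can be done
the job is handed in; nothing more can be done
```

I placed the loose rose, grey heart and blue cloud in the empty pockets of their matching trays and handed the job in. The clock was at about 29 s of the 83 s allowed. No verdict was reported.

- **Final check from above:** The measured centres of the rose and cloud were within about 2 mm of their pocket centres. The heart's box centre read about 9 mm off in x, but the heart already in that tray reads about 7 mm off the same way, so I put most of it down to the heart's shape. The real error should be a few mm, inside the 16 mm limit.
- **Other soaps:** All three placed soaps looked upright and flat, and the soaps already in the trays did not move by more than 1–2 mm. The dahlia read about 2 mm from where it started, within measurement noise.
- **Disagreements:**
  - The fingertips, when open, appeared about 40 mm above the reported TCP in the depth images, so I set grasp heights from the pictures and the contact force, down to a reported TCP height of about -30 mm.
  - The side camera placed soaps about 2–5 mm differently in x from the top camera. I allowed for this in each grasp.

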